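# Put the stray clothespins away and close the ratcheted flap

## Task

The flap of the peg basket is propped on one of its lower notches: raise it to its highest notch and let go, so that it stands there by itself. Put the two clothespins that lie on the bench into the basket under the flap, then lift the flap past its top so that the pawl tips out of the teeth, and lower it, without slamming, until it is fully closed. Leave all the other things on the bench where they are.

Things in the scene. Friction and masses are not known exactly. Their poses are not given: they have to be found in the camera images.
- basket_in (a point): centre of the inner floor, 4 mm above the bench, of the white peg basket, which is fixed to the bench: 170 mm deep (x), 220 mm wide (y), 111 mm high, walls 4 mm, open top; x points away from the robot's side to the hinge, y left, z up, turning with the basket. Three other clothespins lie on the floor already and may be touched. Ratchet and pawl reach 140 mm from the centre on the +y side.
- flap_hinge (a point): middle of the flap's hinge line, which runs along the basket's y axis at its far top edge: 88 mm along +x from the floor's centre and 115 mm above the bench; same axes as the basket, fixed to it
- flap_bar (a point): centre of the flap's handle: a round bar 12 mm in diameter, 110 mm long, parallel to the hinge line, on a post at each end (100 mm free between). It lies 172 mm from the hinge along the flap and 39 mm outward from the flap's mid-plane (36 mm from the flap's outer face to the bar's axis). Axes turn with the flap: x along the flap to the hinge, y along the bar, z outward.
- flap_edge (a point): middle of the flap's free (front) edge, in its mid-plane, 192 mm from the hinge line; axes as the bar's. The flap is a white board 252 mm wide, 6 mm thick, about 0.25 kg; closed, it overhangs the basket's front by 19 mm; on its highest notch it slopes up over the basket, leaving the opening towards the robot's side free.
- flap (a joint): rad, 0 closed, stop at 1.50. A pawl holds it from falling at notches 0.19, 0.44, 0.68, 0.92 (highest); raised 0.04 past one and let go it settles there. Raised to at most 1.13 it still settles on 0.92; past about 1.30 the pawl is tipped out of the teeth and the flap comes down freely; fully closing it sets the pawl again. It sinks at 0.5 rad/s (damped); lifting takes 2 to 5 N; over 2 rad/s may throw the pawl out.
- pawl (a joint): angle of the pawl on the basket's +y side, in rad: about 0 resting against the teeth (up to 0.13 as it rides over a tooth), 0.9 tipped out of the teeth
- pin_a_mid (a point): clothespin, 80 mm long, 16 mm wide (across the two legs), 13 mm high, about 14 g, lying flat on the bench on one side of the basket; the point is its centre, 6.5 mm above its underside; x along its length, z up
- pin_b_mid (a point): clothespin, 80 mm long, 16 mm wide (across the two legs), 13 mm high, about 14 g, lying flat on the bench on one side of the basket; the point is its centre, 6.5 mm above its underside; x along its length, z up (the other side)
- soap_dish: steel soap dish with soap, 100 x 72 x 22 mm, a bystander, to be left where it stands; its origin is the centre of its underside
- jar: small glass jar, radius 31 mm, 75 mm high, a bystander, to be left where it stands; its origin is the centre of its underside
- bottle: bottle, radius 28 mm, 110 mm high, a bystander, to be left where it stands; its origin is the centre of its underside
- tin: round aluminium tin, radius 36 mm, 50 mm high, a bystander, to be left where it stands; its origin is the centre of its underside
- cup: white cup, radius 36 mm, 70 mm high, a bystander, to be left where it stands; its origin is the centre of its underside
- soap_box: small cardboard box, 75 x 55 x 35 mm, a bystander, to be left where it stands; its origin is the centre of its underside
- brush: red-handled brush, 180 mm long, behind the basket, a bystander, to be left where it stands; its origin is the centre of its underside
There are look-alikes about, which are no part of the job. What is shaped like the part that bears pin_a_mid but pink or red is not meant.

How it is judged:
On the way, in this order (a step that is already met when the one before it is completed fails the run):
1. the flap stands by itself on its highest notch (0.87 to 0.98 rad), let go (value of joint flap between 0.87 and 0.98 rad and contact force between the fingers and flap below 0.1 N), for 0.3 s.
2. both clothespins from the bench lie in the basket, let go, the flap still on its highest notch (x of pin_a_mid in the frame of basket_in between -0.082 and 0.082 m and y of pin_a_mid in the frame of basket_in between -0.107 and 0.107 m and z of pin_a_mid in the frame of basket_in between -0.01 and 0.1 m and x of pin_b_mid in the frame of basket_in between -0.082 and 0.082 m and y of pin_b_mid in the frame of basket_in between -0.107 and 0.107 m and z of pin_b_mid in the frame of basket_in between -0.01 and 0.1 m and contact force between the fingers and pin_a below 0.1 N and contact force between the fingers and pin_b below 0.1 N and value of joint flap between 0.87 and 0.98 rad), for 0.2 s.
3. the flap has been lifted past its top and the pawl is tipped out of the teeth (value of joint flap above 1.1 rad and value of joint pawl above 0.6 rad).
At the end, for the whole second after the job is handed in: The flap is fully closed (below 0.035 rad) and still, both clothespins from the bench lie at rest inside the basket, and nothing is held (value of joint flap below 0.035 rad and velocity of joint flap between -0.05 and 0.05 rad/s and x of pin_a_mid in the frame of basket_in between -0.082 and 0.082 m and y of pin_a_mid in the frame of basket_in between -0.107 and 0.107 m and z of pin_a_mid in the frame of basket_in between -0.01 and 0.1 m and x of pin_b_mid in the frame of basket_in between -0.082 and 0.082 m and y of pin_b_mid in the frame of basket_in between -0.107 and 0.107 m and z of pin_b_mid in the frame of basket_in between -0.01 and 0.1 m and contact force between the fingers and flap below 0.1 N and contact force between the fingers and pin_a below 0.1 N and contact force between the fingers and pin_b below 0.1 N and linear speed of each of pin_a, pin_b below 0.02 m/s); the robot touches nothing.
It fails at once if the flap is slammed shut (closing faster than 1.0 rad/s over its last 0.12 rad) (value of joint flap below 0.12 rad and velocity of joint flap below -1 rad/s).
It fails at once if a bystander is pushed more than 30 mm or knocked over (distance of any of soap_dish, jar, bottle, tin, cup, soap_box, brush from where it was at the start of the episode above 0.03 m or angle between any of soap_dish, jar, bottle, tin, cup, soap_box's own z axis and vertical above 0.6 rad).
It also fails if it takes over 72 s, if anything falls off the work surface, if the arm or the gripper's body presses on something with over 40 N, if the wrist force passes 120 N, or if a joint passes its speed limit or range.

## Robot

A 7-joint arm with a two-finger parallel gripper is mounted at the origin on the work surface. World frame = base frame: x ahead of the robot, y to its left, z up, the work surface at z = 0. Lengths are in m, angles in rad, forces in N, time in s.
With the tool pointing down it reaches from about 0.425 to 0.925 m from the base axis. Payload 6.8 kg.
Tool frame: the origin (TCP) lies on the centre line of the jaws, within the pads' length; the fingertips stand 8 mm ahead of it and the grasp point (between the pads) lies 11 mm behind it (r.finger_overhang is the distance from the TCP to the fingertips, in m); x points along the fingers, z is the direction in which the jaws open and shut, and the axes are right-handed (so a half turn about x gives the same grasp; the last joint's range is limited). The gripper opens to 85 mm and grips with 20 to 120 N. Pads are 22 mm wide; open, the fingers measure 114 mm over their backs; the gripper's body (76 mm by 85 mm) begins 54 mm behind the grasp point. The pads swing forward as they close: fully open they stand 13 mm farther back than shut.
Start: joints at [-1.216, 0.477, 0.022, 1.555, -0.011, 1.109, -0.083], TCP at [0.301, 0.604, 0.239] pointing down, gripper open.
Joint ranges: [-2.96, 2.96], [-0.34, 2.1], [-1.41, 1.46], [0.24, 2.44], [-1.37, 4.51], [0.17, 1.92], [-2.96, 2.96]. Speed limits (rad/s): [2.39, 2.39, 3.14, 3.14, 3.14, 3.14, 3.14].

## Interface

Orientations are given as a rotation vector (axis times angle).
In Python, from bench import r gives the robot as it stands. The module is installed in compiled form; this text tells all that it offers.
- The arm moves only by the tool play_rows, never from a script. Its argument "plan" is a list of rows, each a list of 5 numbers: the opening, from -1 (shut) to 1 (fully open), then the shift along the world's x, y, z in m, then the turn about the world's z in rad. A call has 1 to 10 rows; each row is the pose to reach, as a shift and turn from the pose commanded when the call began; what a row does not reach only later rows make up. A row lasts 1/10 s, in which the tool goes at most 50 mm and 8.59 degrees, less where a joint would pass 70% of its speed; a pose out of reach is approached as far as the arm can. A call with a gripper value outside its range is refused whole. The fingers move at their own pace and stop on an object; "force" is the grip in N (left out, the last holds). Time passes only in rows, so rows that repeat a pose let the fingers close. It gives the time, the measured TCP pose, the force and the opening at its end, in the units of the state.
- r.get_obs(): the state, without advancing time (a new reading comes with each control period).
- r.grab_frame(name): name is "side" or "top"; returns a dict with "pixels" (420x560x3 uint8, blue, green, red), "z_map" (420x560 float32, m along the optical axis (not along the pixel's ray), 0 where there is no reading), "vfov" (degrees; the focal length in pixels is half the picture's height over the tangent of half this angle, whatever the lens; pixels are square), "cx", "cy" (the principal point, pixels), "D" ([k1, k2, p1, p2, k3] as OpenCV has them; the pictures are not rectified), "R" (3x3) and "t" (3): a world point X has camera coordinates R X + t. Camera axes: x right, y down, z forward; pixel columns grow to the right and rows downward; lengths in m; the calibration is good to about 2 mm. A picture is of the moment at which its call begins.
- r.hand_in(): hands the job in, once; it reports no verdict.
Trained networks look in a picture, given as the dict that the camera call returned (one of the last four; its "shot" number tells which), for a name from the list of things; names that differ only in an ending like _2 or _b are one class to them, and where a whole thing is asked for, a point or a joint stands for the part that bears it (a point fixed in the world has none). Each returns a list of dicts, best first, with "conf" (0 to 1); they miss things now and then, are a little off and sometimes report something else, mostly with a low value. They report only what shows in the picture. A call takes as long as a camera call. They do not tell look-alikes from the thing itself.
- r.outline_of(picture, label): "mask" (420x560 bool, what is visible of it) and "bbox" ([left, top, right, bottom] as shares, 0 to 1, of the picture: columns of its width, rows of its height, round what is visible of it).
- r.pinpoint(picture, label): "position" ([column, row] as shares, 0 to 1, of the picture: columns of its width, rows of its height: a listed point, or the origin of a listed thing).
The state is a dict: "clock": time; "joints": joint angles; "qvel": joint speeds; "tau": joint torques, N m; "tcp_pos": TCP position; "orientation": TCP orientation; "contact_force": force on the tool from outside, world axes, zero at the start; "moment": the same for the moment, N m; "grip_width": finger opening in m.
Only numpy, scipy, OpenCV 4.12 (cv2) and the standard library are available. Lean on these libraries where they do the work, as an engineer would, in place of code of your own. Each camera call takes 0.05 s, during which the arm holds its last target.

## Working session

There is one attempt and no reset: what is moved stays moved. The work goes in short steps, Python scripts to look and compute and a tool call to move; the robot and the scene stay as the last step left them, time stands still between calls to the robot, and variables do not carry over. Pictures are saved under pics/ and viewed, and the job is handed in when it is done.

Besides the shell and the picture viewer there is one more tool, called as name(argument=value, ...), one argument or row to a line, values as JSON. play_rows: Moves the arm, as the interface text tells. Its arguments: {"type":"object","properties":{"plan":{"type":"array","items":{"type":"array","items":{"type":"number"}}},"force":{"type":"number"}},"required":["plan"]}

```bash
mkdir -p pics
cat > h.py <<'E'
import numpy as np, cv2
from bench import r
def K(f):
    h,w=f["pixels"].shape[:2]
    fl=h/2/np.tan(np.radians(f["vfov"])/2)
    return np.array([[fl,0,f["cx"]],[0,fl,f["cy"]],[0,0,1.]])
def ray(f,uv):
    p=cv2.undistortPoints(np.array([[uv]],float),K(f),np.array(f["D"],float))[0,0]
    R=np.array(f["R"]);t=np.array(f["t"])
    return -R.T@t, R.T@np.array([p[0],p[1],1.])
def onz(f,uv,z):
    o,d=ray(f,uv); return o+d*(z-o[2])/d[2]
def dep(f,uv):
    o,d=ray(f,uv); u,v=int(round(uv[0])),int(round(uv[1]))
    Z=f["z_map"][max(v-1,0):v+2,max(u-1,0):u+2]; Z=Z[Z>0]
    return o+d*np.median(Z) if len(Z) else None
def tri(fs,uvs):
    A=np.zeros((3,3));b=np.zeros(3)
    for f,uv in zip(fs,uvs):
        o,d=ray(f,uv); d=d/np.linalg.norm(d); P=np.eye(3)-np.outer(d,d); A+=P;b+=P@o
    x=np.linalg.solve(A,b)
    e=[np.linalg.norm((np.eye(3)-np.outer(d,d)/(d@d))@(x-o)) for o,d in [ray(f,uv) for f,uv in zip(fs,uvs)]]
    return x,e
def proj(f,X):
    R=np.array(f["R"]);rv=cv2.Rodrigues(R)[0]
    return cv2.projectPoints(np.array([X],float),rv,np.array(f["t"],float),K(f),np.array(f["D"],float))[0][0,0]
def cloud(f):
    h,w=f["pixels"].shape[:2]
    u,v=np.meshgrid(np.arange(w),np.arange(h))
    p=cv2.undistortPoints(np.stack([u,v],-1).reshape(-1,1,2).astype(float),K(f),np.array(f["D"],float))[:,0]
    Z=f["z_map"].reshape(-1)
    P=np.c_[p*Z[:,None],Z]
    W=(P-np.array(f["t"]))@np.array(f["R"])
    W[Z<=0]=np.nan
    return W.reshape(h,w,3)
E
cat > a.py <<'E'
from h import *
s=r.get_obs(); print(s)
fs={}
for n in("side","top"):
    f=r.grab_frame(n); fs[n]=f
    cv2.imwrite(f"pics/{n}0.png",f["pixels"])
    print(n,f["vfov"],f["D"],-np.array(f["R"]).T@f["t"])
    for l in ["basket_in","flap_hinge","flap_bar","flap_edge","pin_a_mid","soap_dish","jar","bottle","tin","cup","soap_box","brush"]:
        for d in r.pinpoint(f,l)[:5]:
            uv=np.array(d["position"])*[560,420]
            print(l,round(d["conf"],2),uv.round(1), np.round(dep(f,uv),3) if dep(f,uv) is not None else None)
E
python3 a.py
```

```text
{'clock': 0.0, 'joints': array([-1.21608838,  0.47781056,  0.02235631,  1.55642275, -0.01154378,
        1.10928852, -0.08309366]), 'qvel': array([-2.19386923e-03,  3.68151720e-05, -8.53841695e-04,  4.10440576e-04,
       -1.45246402e-03,  1.05354724e-03, -2.01933445e-03]), 'tau': array([-3.87600539e-04, -5.96449077e+01,  1.60789825e+00, -2.81181407e+01,
        1.24704026e-02,  9.47870139e-03, -1.08855065e-05]), 'tcp_pos': array([0.3011208 , 0.60348551, 0.23833111]), 'orientation': array([-0.86293621,  1.39480014,  0.86124307]), 'contact_force': array([-0.59647308, -0.01729138,  0.603939  ]), 'moment': array([ 0.04703096, -0.05007369,  0.02590479]), 'grip_width': 0.08507657444462546}
side 44.23534231771117 [-0.08370496  0.          0.          0.          0.        ] [ 0.09889649 -1.0116346   1.04165611]
basket_in 0.58 [277.7 218.5] [0.593 0.054 0.003]
flap_hinge 0.57 [300.1 181.6] [0.665 0.061 0.118]
flap_bar 0.84 [253.6 178.8] [0.51  0.04  0.187]
flap_edge 0.58 [242.1 194.8] [0.492 0.088 0.1  ]
pin_a_mid 0.66 [354.7 355.1] [ 0.562 -0.462  0.011]
pin_a_mid 0.58 [288.6 335.8] [ 0.44
[... 917 characters left out ...]
1 [445.9 194.6] [ 0.574 -0.456  0.005]
pin_a_mid 0.54 [378.6 230.9] [ 0.475 -0.259  0.01 ]
soap_dish 0.8 [401.4 176.7] [ 0.626 -0.329  0.02 ]
soap_dish 0.65 [266.5 222. ] [0.49  0.047 0.15 ]
jar 0.85 [159.2 186. ] [0.605 0.34  0.075]
bottle 0.58 [389.8 291.9] [ 0.307 -0.269  0.079]
tin 0.77 [120.1 250. ] [0.436 0.45  0.049]
tin 0.21 [400.9 182.4] [ 0.609 -0.327  0.02 ]
cup 0.86 [459.8 245.4] [ 0.43  -0.486 -0.   ]
cup 0.66 [297.3 128.8] [ 0.773 -0.04   0.018]
soap_box 0.66 [192.4 290.8] [0.322 0.256 0.035]
soap_box 0.22 [159.9 184.2] [0.61  0.338 0.073]
brush 0.63 [296.1 126.1] [ 0.781 -0.037  0.019]
brush 0.54 [402.4 180.5] [ 0.615 -0.331  0.02 ]
brush 0.39 [117.8 247.5] [0.443 0.457 0.049]
```

View pics/side0.png

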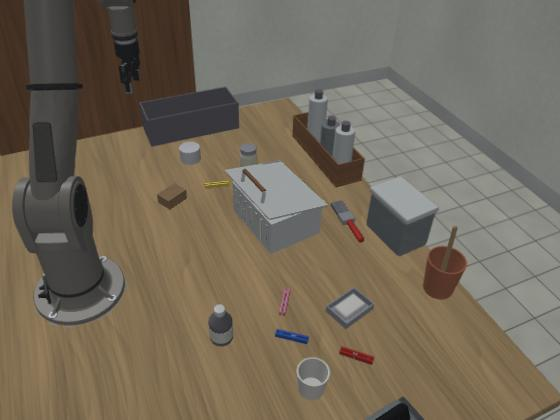

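View pics/top0.png

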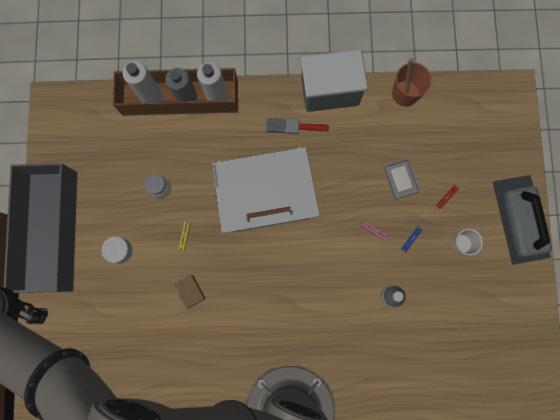

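The side view shows a yellow pin at (217,184) and a blue pin at (292,336). In the top view they are at (184,236) and (411,239). The pink and red pins are look-alikes. Next I measure the flap, bar and pins more exactly.

```bash
cat > b.py <<'E'
from h import *
fs=[r.grab_frame(n) for n in("side","top")]
hsvr={"yellow":((22,120,90),(35,255,255)),"blue":((105,140,60),(125,255,255))}
for nm,(lo,hi) in hsvr.items():
    c=[];
    for f in fs:
        hsv=cv2.cvtColor(f["pixels"],cv2.COLOR_BGR2HSV); m=cv2.inRange(hsv,lo,hi)
        n,lab,st,ce=cv2.connectedComponentsWithStats(cv2.dilate(m,np.ones((3,3))))
        i=1+np.argmax(st[1:,4]); mm=(lab==i)&(m>0)
        W=cloud(f)[mm]; W=W[~np.isnan(W[:,0])]
        pts=np.argwhere(mm)[:,::-1].astype(float)
        Q=np.array([onz(f,p,0.008)[:2] for p in pts])
        (cx,cy),(w,h),a=cv2.minAreaRect(Q.astype(np.float32)*1000)
        q=Q-Q.mean(0); ev,V=np.linalg.eigh(q.T@q); d=V[:,1]
        print(nm,len(pts),"rect",cx,cy,w,h,a,"mean",Q.mean(0).round(4),"yaw",np.degrees(np.arctan2(d[1],d[0])).round(1),"z pct",np.percentile(W[:,2],[5,50,95]).round(4),"cloud med",np.median(W,0).round(4))
        c.append(pts.mean(0))
    print("tri",tri(fs,c))
for l in ["flap_bar","flap_edge","flap_hinge"]:
    uv=[np.array(r.pinpoint(f,l)[0]["position"])*[560,420] for f in fs]
    print(l,tri(fs,uv))
C=[]
for f,n in zip(fs,("side","top")):
    o=r.outline_of(f,"flap_edge")
    print(n,[ (d["conf"],d["mask"].sum()) for d in o])
    m=cv2.erode(o[0]["mask"].astype(np.uint8),np.ones((3,3)))>0
    W=cloud(f)[m]; W=W[~np.isnan(W[:,0])]
    # ransac plane
    rng=np.random.default_rng(0);best=0
    for _ in range(500):
        p=W[rng.choice(len(W),3,replace=False)]; nn=np.cross(p[1]-p[0],p[2]-p[0]); L=np.linalg.norm(nn)
        if L<1e-6: continue
        nn/=L; 
        if nn[2]<0: nn=-nn
        if nn[2]<.5: continue
        k=np.abs((W-p[0])@nn)<0.004
        if k.sum()>best: best=k.sum();K_=k
    P=W[K_]; c=P.mean(0); u,s,vt=np.linalg.svd(P-c); nn=vt[2]*np.sign(vt[2][2])
    print(n,"plane",c,nn,"theta",np.arccos(nn[2]),"yawn",np.degrees(np.arctan2(nn[1],nn[0])),best,len(W), P.min(0),P.max(0))
    q=P[:,:2]; print(cv2.boxPoints(cv2.minAreaRect((q*1000).astype(np.float32))).round(0).tolist())
E
python3 b.py
```

```text
yellow 144 rect 472.74749755859375 279.1163330078125 32.42159652709961 79.15213012695312 78.26016235351562 mean [0.4721 0.2788] yaw 168.3 z pct [-0.003   0.0075  0.0131] cloud med [0.4714 0.2792 0.0075]
yellow 167 rect 474.60107421875 284.62139892578125 17.715394973754883 78.2286605834961 77.65744018554688 mean [0.4746 0.2845] yaw 168.1 z pct [0.0025 0.0111 0.017 ] cloud med [0.4735 0.2838 0.0111]
tri (array([0.47460731, 0.28578289, 0.00234147]), [np.float64(0.0005561135832985023), np.float64(0.0005561135832985698)])
blue 213 rect 449.71429443359375 -353.5162048339844 20.217674255371094 77.19718170166016 50.443477630615234 mean [ 0.4498 -0.3541] yaw 140.7 z pct [0.0024 0.0096 0.0139] cloud med [ 0.4482 -0.3545  0.0096]
blue 81 rect 451.5908203125 -350.2760009765625 13.154303550720215 75.47819519042969 51.35599899291992 mean [ 0.4503 -0.349 ] yaw 140.9 z pct [0.0072 0.0113 0.0163] cloud med [ 0.4495 -0.3478  0.0113]
tri (array([ 0.45128609, -0.35041742,  0.00223125]), [np.float64(0.00047427840277543466), np.float64(0.00047427840277537297)])
flap_bar (array([0.55288762, 0.04529728, 0.0
[... 250 characters left out ...]
, 0.10796257]), [np.float64(0.0018207122931945968), np.float64(0.0018207122931945955)])
side [(0.77, np.int64(3401))]
side plane [0.57800762 0.03549473 0.13343193] [0.17691412 0.02701666 0.98385542] theta 0.1799344624281802 yawn 8.682593929353345 2821 3076 [ 0.47541143 -0.09031089  0.11283363] [0.68730995 0.17955453 0.15256442]
[[463.0, 161.0], [502.0, -91.0], [692.0, -62.0], [653.0, 191.0]]
top [(0.65, np.int64(7019))]
top plane [0.57898557 0.05123081 0.13371153] [0.17534676 0.02440841 0.98420412] theta 0.17797553155972423 yawn 7.924695276555994 5388 6603 [ 0.46902965 -0.08178519  0.11288647] [0.69018736 0.18722458 0.15429457]
[[465.0, 161.0], [503.0, -87.0], [693.0, -58.0], [654.0, 190.0]]
```

```bash
cat > c.py <<'E'
from h import *
from scipy.spatial.transform import Rotation as Ro
for n in ("side","top"):
    f=r.grab_frame(n)
    W=cloud(f); B=f["pixels"].astype(int)
    sat=(B[...,2]-B[...,0])
    m=(sat>30)&(W[...,2]>.165)&(W[...,2]<.215)&(abs(W[...,0]-.51)<.05)&(abs(W[...,1]-.04)<.09)
    P=W[m]; pts=np.argwhere(m)[:,::-1]
    Q=np.array([onz(f,p,.187)[:2] for p in pts.astype(float)])
    (c,s,a)=cv2.minAreaRect((Q*1000).astype(np.float32))
    q=Q-Q.mean(0); d=np.linalg.eigh(q.T@q)[1][:,1]
    print(n,m.sum(),"med",np.median(P,0).round(4),"zpct",np.percentile(P[:,2],[5,50,95]).round(4),"onz",c,s,Q.mean(0).round(4),"yaw",np.degrees(np.arctan2(d[1],d[0])))
o=r.get_obs(); print(o["clock"],Ro.from_rotvec(o["orientation"]).as_matrix().round(3))
E
python3 c.py
```

```text
side 93 med [0.5082 0.0376 0.1862] zpct [0.1823 0.1862 0.1898] onz (507.1977844238281, 38.333499908447266) (10.07492733001709, 108.44064331054688) [0.5073 0.0373] yaw 97.79703069401336
top 136 med [0.5098 0.0417 0.188 ] zpct [0.1838 0.188  0.1919] onz (510.0035095214844, 41.76009750366211) (7.933083534240723, 105.57977294921875) [0.5099 0.0416] yaw 98.16823402087877
1.9 [[ 0.    -0.895  0.446]
 [ 0.     0.446  0.895]
 [-1.     0.     0.   ]]
```

play_rows(
  plan=[
    [-0.2, 0.1, -0.27, 0.07, -0.5],
    [-0.2, 0.209, -0.5635, 0.07, -0.965],
    [-0.2, 0.209, -0.5635, 0.07, -0.965],
    [-0.2, 0.209, -0.5635, 0.07, -0.965],
    [-0.2, 0.209, -0.5635, 0.07, -0.965],
    [-0.2, 0.209, -0.5635, 0.07, -0.965],
    [-0.2, 0.209, -0.5635, 0.07, -0.965],
    [-0.2, 0.209, -0.5635, 0.07, -0.965],
    [-0.2, 0.209, -0.5635, 0.07, -0.965],
    [-0.2, 0.209, -0.5635, 0.07, -0.965],
  ],
  force=25,
)

```text
clock: 2.9
tcp_pos: [0.4743, 0.1369, 0.2989]
orientation: [-0.112, 1.567, 0.113]
contact_force: [1.5, 1.4, 0.7]
grip_width: 0.0341
```

play_rows(
  plan=[
    [-0.2, 0, 0, 0, 0],
    [-0.2, 0, 0, 0, 0],
  ],
)

```text
clock: 3.1
tcp_pos: [0.4742, 0.1379, 0.2986]
orientation: [-0.109, 1.567, 0.11]
contact_force: [0.1, 0.9, -0.6]
grip_width: 0.0343
```

play_rows(
  plan=[
    [-0.2, 0.018, -0.049, 0, 0],
    [-0.2, 0.036, -0.098, 0, 0],
    [-0.2, 0.036, -0.098, 0, 0],
    [-0.2, 0.036, -0.098, -0.04, 0],
    [-0.2, 0.036, -0.098, -0.08, 0],
    [-0.2, 0.036, -0.098, -0.1, 0],
    [-0.2, 0.036, -0.098, -0.115, 0],
    [-0.2, 0.036, -0.098, -0.115, 0],
  ],
)

```text
clock: 3.9
tcp_pos: [0.5081, 0.0428, 0.181]
orientation: [-0.115, 1.573, 0.114]
contact_force: [0.8, -0.4, -0.0]
grip_width: 0.0346
```

```bash
cat > v.py <<'E'
import sys
from h import *
for n in ("side","top"):
    f=r.grab_frame(n); p=f["pixels"]
    cv2.imwrite(f"pics/{sys.argv[1]}_{n}.png",p)
    if len(sys.argv)>2:
        u,v=proj(f,[float(a) for a in sys.argv[2:5]]); u,v=int(u),int(v)
        c=p[max(v-60,0):v+60,max(u-80,0):u+80]; cv2.imwrite(f"pics/{sys.argv[1]}_{n}.png",cv2.resize(c,None,fx=4,fy=4,interpolation=cv2.INTER_CUBIC))
print(r.get_obs())
E
python3 v.py grip .51 .04 .186
```

```text
{'clock': 4.0, 'joints': array([-0.61141808,  0.2956796 ,  0.48944494,  2.02436343, -0.18155617,
        0.86323184,  0.12353914]), 'qvel': array([ 0.00194136, -0.01877296,  0.01204713, -0.01737775,  0.00102833,
       -0.00011405,  0.00038867]), 'tau': array([-6.23409916e-02, -3.74600530e+01,  4.34513122e+00, -2.27655154e+01,
       -2.20455806e-02,  6.02546555e-03,  7.51707936e-03]), 'tcp_pos': array([0.50985311, 0.04225452, 0.18334811]), 'orientation': array([-0.11361568,  1.56825312,  0.11392283]), 'contact_force': array([1.20536408, 0.10323821, 0.08570716]), 'moment': array([ 0.0086271 , -0.00501077, -0.00371538]), 'grip_width': 0.034251505693816}
```

View pics/grip_side.png

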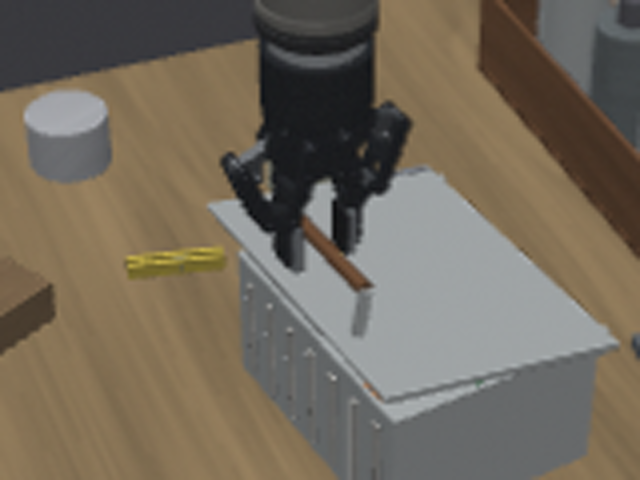

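View pics/grip_top.png

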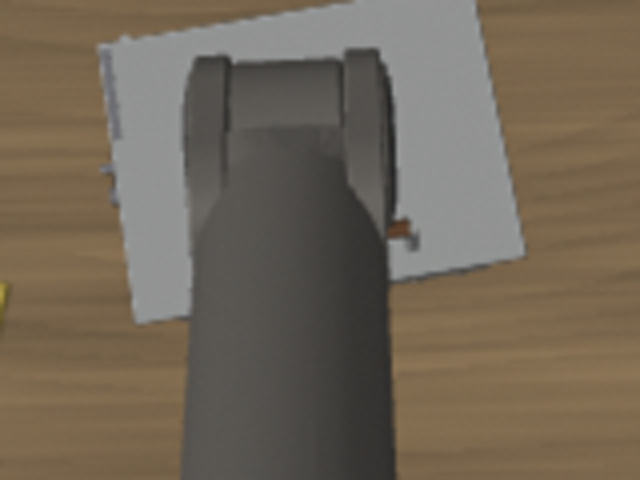

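The fingers straddle the bar at side-crop (320,240), clear of the posts. I'll close on it now.

play_rows(
  plan=[
    [-1, 0, 0, 0, 0],
    [-1, 0, 0, 0, 0],
    [-1, 0, 0, 0, 0],
    [-1, 0, 0, 0, 0],
    [-1, 0, 0, 0, 0],
  ],
  force=40,
)

```text
clock: 4.5
tcp_pos: [0.5114, 0.0417, 0.1841]
orientation: [-0.112, 1.564, 0.113]
contact_force: [5.5, 2.9, -1.3]
grip_width: 0.0103
```

```bash
cat > arc.py <<'E'
import numpy as np
u=np.array([.990,.143])
def bar(t): return np.array([-.172*np.cos(t)+.039*np.sin(t), .172*np.sin(t)+.039*np.cos(t)])
b0=bar(.19)
for t in list(np.arange(.25,1.05,.07))+[1.0,1.02,.95,.93]:
    d=bar(t)-b0; print(round(t,2),(u*d[0]).round(4),d[1].round(4))
E
python3 arc.py
```

```text
0.25 [0.0045 0.0006] 0.0096
0.32 [0.0104 0.0015] 0.0203
0.39 [0.0171 0.0025] 0.0307
0.46 [0.0245 0.0035] 0.0405
0.53 [0.0325 0.0047] 0.0498
0.6 [0.0412 0.0059] 0.0585
0.67 [0.0504 0.0073] 0.0666
0.74 [0.0602 0.0087] 0.074
0.81 [0.0705 0.0102] 0.0807
0.88 [0.0812 0.0117] 0.0866
0.95 [0.0923 0.0133] 0.0918
1.02 [0.1037 0.015 ] 0.0962
1.0 [0.1004 0.0145] 0.095
1.02 [0.1037 0.015 ] 0.0962
0.95 [0.0923 0.0133] 0.0918
0.93 [0.0891 0.0129] 0.0904
```

play_rows(
  plan=[
    [-1, 0.0045, 0.0006, 0.0096, 0],
    [-1, 0.0104, 0.0015, 0.0203, 0],
    [-1, 0.0171, 0.0025, 0.0307, 0],
    [-1, 0.0245, 0.0035, 0.0405, 0],
    [-1, 0.0325, 0.0047, 0.0498, 0],
    [-1, 0.0412, 0.0059, 0.0585, 0],
    [-1, 0.0504, 0.0073, 0.0666, 0],
    [-1, 0.0602, 0.0087, 0.074, 0],
    [-1, 0.0705, 0.0102, 0.0807, 0],
    [-1, 0.0812, 0.0117, 0.0866, 0],
  ],
)

```text
clock: 5.5
tcp_pos: [0.5862, 0.0528, 0.271]
orientation: [-0.111, 1.58, 0.115]
contact_force: [-31.0, -0.2, 1.3]
grip_width: 0.0098
```

play_rows(
  plan=[
    [-1, 0.011, 0.0016, 0.0052, 0],
    [-1, 0.0225, 0.0033, 0.0096, 0],
    [-1, 0.0225, 0.0033, 0.0096, 0],
    [-1, 0.0225, 0.0033, 0.0096, 0],
  ],
)

```text
clock: 5.9
tcp_pos: [0.6147, 0.0568, 0.2835]
orientation: [-0.11, 1.565, 0.115]
contact_force: [-7.1, 2.9, 13.1]
grip_width: 0.0099
```

```bash
python3 v.py up .58 .05 .2
```

```text
{'clock': 6.0, 'joints': array([-0.57614902,  0.36902948,  0.50999343,  1.67891729, -0.19795174,
        1.14140749,  0.13066428]), 'qvel': array([-0.00100317, -0.00126092,  0.00141476,  0.00169215,  0.00156335,
       -0.00140336, -0.00069147]), 'tau': array([  2.0774547 , -40.64271212,   7.23760664, -25.75559914,
         0.86871089,  -2.27591291,   0.06430381]), 'tcp_pos': array([0.61454471, 0.05673997, 0.28347367]), 'orientation': array([-0.11019501,  1.56472895,  0.1146572 ]), 'contact_force': array([-6.98906359,  2.73359899, 13.76052554]), 'moment': array([ 0.55948445,  1.61010819, -0.07946767]), 'grip_width': 0.009589252680647855}
```

View pics/up_side.png

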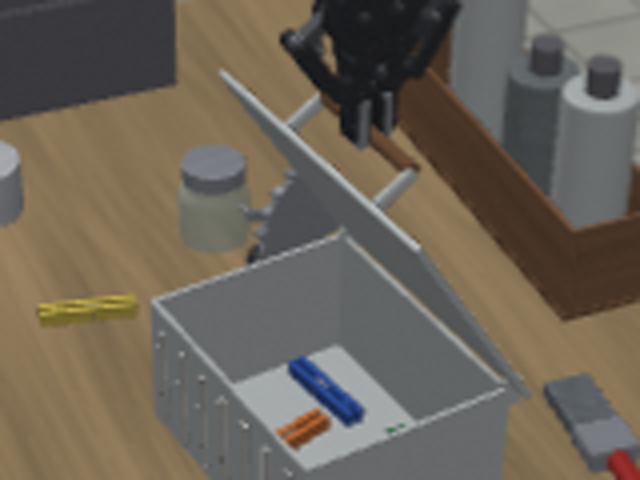

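The flap is up at about 1.0 rad and the basket interior shows. I'll ease it back and let go.

play_rows(
  plan=[
    [-1, -0.006, -0.0009, -0.002, 0],
    [-1, -0.0115, -0.0017, -0.0044, 0],
    [-1, -0.0115, -0.0017, -0.0044, 0],
    [-0.5, -0.0115, -0.0017, -0.0044, 0],
    [-0.5, -0.0115, -0.0017, -0.0044, 0],
    [-0.5, -0.0115, -0.0017, -0.0044, 0],
  ],
)

```text
clock: 6.6
tcp_pos: [0.6025, 0.0537, 0.2756]
orientation: [-0.112, 1.567, 0.112]
contact_force: [-0.2, -0.4, 0.0]
grip_width: 0.0217
```

```bash
python3 v.py rel .58 .05 .2
```

```text
{'clock': 6.7, 'joints': array([-0.58326318,  0.35514539,  0.51061404,  1.71673769, -0.18962513,
        1.11895547,  0.12647714]), 'qvel': array([ 5.42469837e-05,  2.80830363e-03, -3.92970330e-03,  4.32708075e-03,
       -1.73190541e-03, -2.43215263e-03, -4.60275035e-04]), 'tau': array([ 1.69368455e-02, -4.66907716e+01,  6.17825702e+00, -2.78966618e+01,
        1.91679964e-02,  1.24947099e-03, -1.86427060e-04]), 'tcp_pos': array([0.60225626, 0.05379664, 0.2751319 ]), 'orientation': array([-0.1122214 ,  1.56777584,  0.11164623]), 'contact_force': array([-1.13092936, -0.30473386,  0.08781382]), 'moment': array([-0.00691108,  0.06107965,  0.00245851]), 'grip_width': 0.021669813284081414}
```

View pics/rel_side.png

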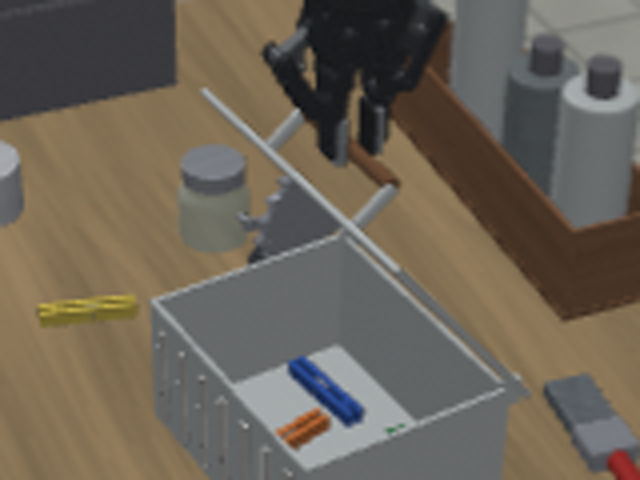

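play_rows(
  plan=[
    [-0.5, 0, 0, 0.03, 0],
    [-0.5, 0, 0, 0.07, 0],
    [-0.5, 0, 0, 0.1, 0],
    [0.0, -0.01, 0.04, 0.1, 0.15],
    [0.0, -0.03, 0.08, 0.1, 0.3],
    [0.0, -0.05, 0.12, 0.1, 0.45],
    [0.0, -0.07, 0.16, 0.1, 0.6],
    [0.0, -0.09, 0.2, 0.1, 0.74],
    [0.0, -0.11, 0.23, 0.08, 0.88],
    [0.0, -0.128, 0.23, 0.04, 1.02],
  ],
)

```text
clock: 7.7
tcp_pos: [0.4735, 0.2905, 0.3167]
orientation: [-0.911, 1.364, 0.914]
contact_force: [0.8, -0.0, -0.6]
grip_width: 0.0429
```

play_rows(
  plan=[
    [0.0, 0, 0, -0.04, 0.14],
    [0.0, 0, 0, -0.08, 0.2],
    [0.0, 0, 0, -0.11, 0.2],
    [0.0, 0, 0, -0.11, 0.2],
  ],
)

```text
clock: 8.1
tcp_pos: [0.4717, 0.2824, 0.201]
orientation: [-1.056, 1.309, 1.056]
contact_force: [-0.9, -0.0, 0.2]
grip_width: 0.0426
```

```bash
python3 v.py ov .474 .284 .01;python3 b.py | grep -E "yellow|tri|plane"
```

```text
{'clock': 8.2, 'joints': array([-0.81656333,  0.31507384,  0.20142332,  1.89631555, -0.07660585,
        0.93797148,  0.78298704]), 'qvel': array([-0.00473711, -0.02945109,  0.00448404, -0.03320063, -0.00083288,
        0.00163999, -0.00092048]), 'tau': array([-6.24816888e-02, -4.32698822e+01,  2.45897681e+00, -2.37478691e+01,
       -9.36238415e-03,  1.15045402e-02,  1.34978030e-02]), 'tcp_pos': array([0.47445552, 0.28410889, 0.20552543]), 'orientation': array([-1.05460673,  1.30100879,  1.05416578]), 'contact_force': array([-0.40126698,  0.33607818,  0.53691488]), 'moment': array([-7.22124073e-03,  5.72196005e-02, -3.60508532e-05]), 'grip_width': 0.04240688171145332}
yellow 141 rect 472.689208984375 278.82684326171875 31.832378387451172 79.15253448486328 78.27178192138672 mean [0.4725 0.2787] yaw 168.3 z pct [-0.0013  0.0078  0.013 ] cloud med [0.4719 0.2794 0.0078]
yellow 91 rect 457.53814697265625 288.1478271484375 17.083126068115234 43.072898864746094 76.2161636352539 mean [0.4567 0.2881] yaw 165.4 z pct [0.0032 0.0114 0.017 ] cloud med [0.4566 0.2881 0.0114]
tri (array([0.4657326 , 0.28704976, 0.00261995]), [np.float64(0.00876158133386753), np.float64(0.00876158133386759)])
tri (array([ 0.45123294, -0.35044323,  0.00229457]), [np.float64(0.0004582570618736387), np.float64(0.00045825706187361235)])
side plane [0.60896968 0.16669026 0.14014952] [0.04815747 0.82187484 0.56762894] theta 0.9671733430968594 yawn 86.64660796034883 80 291 [0.55308502 0.06717508 0.11109453] [0.64675108 0.18391283 0.28142218]
top plane [0.60820551 0.05689493 0.20089594] [0.78417483 0.11707371 0.60939608] theta 0.9154976552336158 yawn 8.491279981146178 2764 3107 [ 0.53804947 -0.07135825  0.11431638] [0.68251924 0.18485888 0.27354663]
```

View pics/ov_side.png

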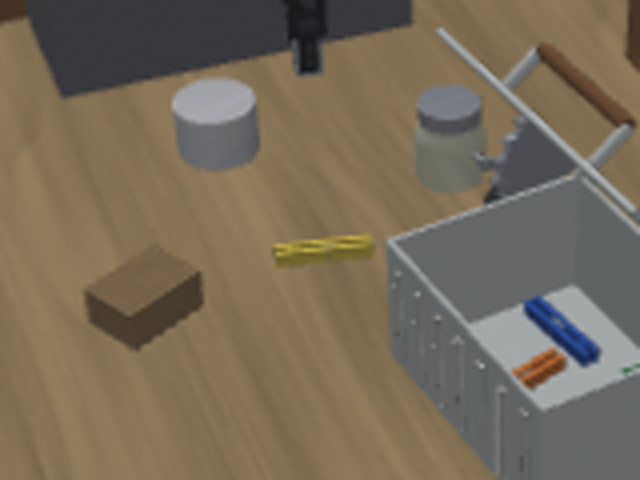

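The flap stands at 0.915 rad. The tool is over the yellow pin, so I go down.

play_rows(
  plan=[
    [0.0, 0, 0, -0.045, 0],
    [0.0, 0, 0, -0.09, 0],
    [0.0, 0, 0, -0.135, 0],
    [0.0, 0, 0, -0.165, 0],
    [0.0, 0, 0, -0.182, 0],
    [0.0, 0, 0, -0.192, 0],
    [0.0, 0, 0, -0.192, 0],
    [0.0, 0, 0, -0.192, 0],
  ],
)

```text
clock: 9.5
tcp_pos: [0.4747, 0.2845, 0.0138]
orientation: [-1.055, 1.299, 1.054]
contact_force: [0.1, 0.1, 0.5]
grip_width: 0.0429
```

```bash
python3 v.py pin1 .474 .284 .01
```

```text
{'clock': 9.6, 'joints': array([-0.76127087,  0.59848144,  0.13934763,  2.0068528 , -0.15195271,
        0.54357309,  0.84709576]), 'qvel': array([ 0.00028377, -0.00175424, -0.00104597,  0.00130526, -0.00034929,
       -0.00126646,  0.00178243]), 'tau': array([ 1.36382339e-02, -5.36126482e+01,  3.74774896e+00, -1.59665483e+01,
        7.90479215e-03,  9.34602722e-03, -8.49226926e-04]), 'tcp_pos': array([0.47494783, 0.28473584, 0.01429452]), 'orientation': array([-1.05433908,  1.29800304,  1.05425927]), 'contact_force': array([0.21789519, 0.15732646, 0.12938414]), 'moment': array([-0.01119039, -0.01048767, -0.01594075]), 'grip_width': 0.04296574591918392}
```

View pics/pin1_side.png

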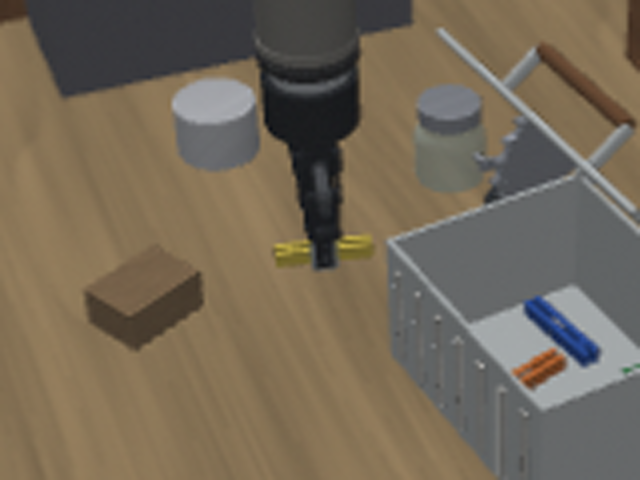

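play_rows(
  plan=[
    [-1, 0, 0, -0.002, 0],
    [-1, 0, 0, -0.002, 0],
    [-1, 0, 0, -0.002, 0],
    [-1, 0, 0, -0.002, 0],
    [-1, 0, 0, 0.03, 0],
    [-1, 0, 0, 0.07, 0],
    [-1, 0, 0, 0.12, 0],
    [-1, 0, 0, 0.17, 0],
    [-1, 0, 0, 0.17, 0],
  ],
  force=30,
)

```text
clock: 10.5
tcp_pos: [0.4777, 0.2863, 0.1899]
orientation: [-1.052, 1.288, 1.052]
contact_force: [0.8, 0.3, 0.1]
grip_width: 0.015
```

```bash
python3 v.py pin1b .474 .284 .14
```

```text
{'clock': 10.6, 'joints': array([-0.81883049,  0.33988972,  0.20525202,  1.91790822, -0.08809543,
        0.88933353,  0.79336145]), 'qvel': array([ 0.00199281,  0.04512493, -0.00986957,  0.03950105, -0.00383588,
       -0.00621865,  0.00018471]), 'tau': array([ 1.05044888e-01, -4.86623991e+01,  3.25703926e+00, -2.59657270e+01,
        4.71790961e-02, -4.84079093e-03, -1.52054115e-02]), 'tcp_pos': array([0.47455645, 0.28457044, 0.18442199]), 'orientation': array([-1.05411673,  1.2972604 ,  1.05447809]), 'contact_force': array([-0.68135861,  1.01127597, -1.0284891 ]), 'moment': array([-0.08987845,  0.02154512,  0.05160562]), 'grip_width': 0.015132805835049059}
```

View pics/pin1b_side.png

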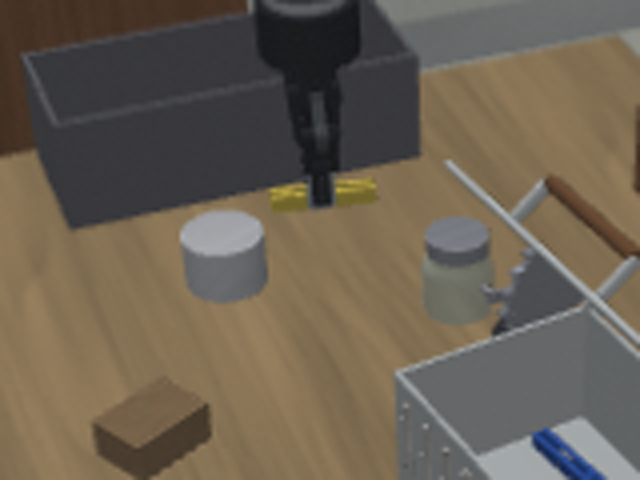

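The yellow pin is held at crop (320,190). I carry it to the front of the basket, turning it parallel to the flap.

play_rows(
  plan=[
    [-1, -0.023, -0.01, 0, -0.14],
    [-1, -0.046, -0.04, 0, -0.28],
    [-1, -0.05, -0.07, 0, -0.42],
    [-1, -0.05, -0.1, 0, -0.56],
    [-1, -0.045, -0.13, 0, -0.7],
    [-1, -0.04, -0.16, 0, -0.84],
    [-1, -0.03, -0.19, 0, -0.98],
    [-1, -0.023, -0.21, 0, -1.12],
    [-1, -0.023, -0.2276, 0, -1.216],
    [-1, -0.023, -0.2276, 0, -1.216],
  ],
)

```text
clock: 11.6
tcp_pos: [0.4498, 0.0539, 0.1817]
orientation: [-0.113, 1.571, 0.11]
contact_force: [0.0, -0.2, -0.4]
grip_width: 0.0154
```

```bash
cat > w.py <<'E'
from h import *
u=np.array([.989,.147]);v=np.array([-.147,.989]);c=np.array([.584,.0515])
for n in("side","top"):
    f=r.grab_frame(n);W=cloud(f);P=W.reshape(-1,3)
    L=np.c_[(P[:,:2]-c)@u,(P[:,:2]-c)@v,P[:,2]]
    k=(abs(L[:,1])<.105)&(L[:,2]>.104)&(L[:,2]<.118)&(L[:,0]<-.06)&(L[:,0]>-.12)
    print(n,k.sum(),"front",np.percentile(L[k,0],[5,50,95]).round(4),np.percentile(L[k,2],[5,50,95]).round(4))
    for s in(1,-1):
        k=(abs(L[:,0]+.03)<.04)&(L[:,2]>.104)&(L[:,2]<.118)&(s*L[:,1]>.09)&(s*L[:,1]<.13)
        print(n,s,k.sum(),np.percentile(L[k,1],[5,50,95]).round(4) if k.sum() else 0)
    cv2.imwrite(f"pics/pl_{n}.png",f["pixels"])
    hsv=cv2.cvtColor(f["pixels"],cv2.COLOR_BGR2HSV); m=cv2.inRange(hsv,(22,120,90),(35,255,255))>0
    q=L[m.reshape(-1)]; print("yellow",np.nanmedian(q,0),np.nanpercentile(q,[3,97],axis=0))
o=r.get_obs();t=o["tcp_pos"];print(o["clock"],t,(t[:2]-c)@u,(t[:2]-c)@v,o["orientation"])
E
python3 w.py
```

```text
side 98 front [-0.0872 -0.0841 -0.0808] [0.1045 0.1079 0.1117]
side 1 53 [0.1022 0.1047 0.1111]
side -1 59 [-0.1138 -0.1105 -0.1063]
yellow [-0.1373821  -0.00292089  0.17889352] [[-0.14302982 -0.02055157  0.1683489 ]
 [-0.12777658  0.03082678  0.1881502 ]]
top 50 front [-0.0851 -0.0831 -0.0811] [0.1053 0.1089 0.1135]
top 1 19 [0.1071 0.1096 0.1111]
top -1 42 [-0.1087 -0.1067 -0.1049]
yellow [nan nan nan] [nan nan nan]
11.7 [0.45016105 0.05674595 0.18204932] -0.13159556236287914 0.024862567239545736 [-0.11749019  1.56982479  0.1165076 ]
  return np.nanmean(a, axis, out=out, keepdims=keepdims)
  return np.nanmean(a, axis, out=out, keepdims=keepdims)
```

View pics/pl_side.png

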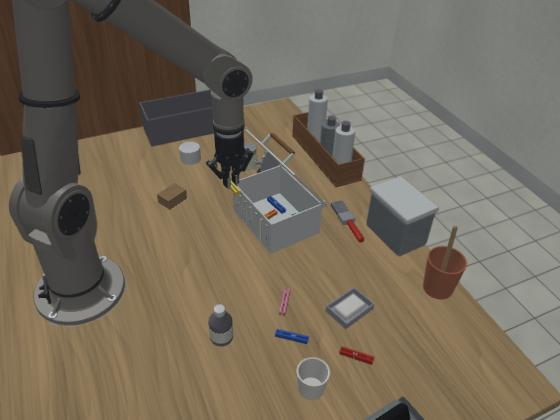

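play_rows(
  plan=[
    [-1, 0.025, 0.0037, 0, 0],
    [-1, 0.05, 0.0074, 0, 0],
    [-1, 0.0688, 0.0102, 0, 0],
    [-1, 0.0688, 0.0102, -0.025, 0],
    [-1, 0.0688, 0.0102, -0.054, 0],
    [-1, 0.0688, 0.0102, -0.054, 0],
    [-1, 0.0688, 0.0102, -0.054, 0],
  ],
)

```text
clock: 12.4
tcp_pos: [0.5193, 0.0675, 0.1287]
orientation: [-0.117, 1.57, 0.117]
contact_force: [-0.1, -0.1, 1.1]
grip_width: 0.0149
```

```bash
python3 w.py 2>/dev/null; python3 v.py dr .53 .06 .15
```

```text
side 122 front [-0.0867 -0.0843 -0.0752] [0.1042 0.108  0.1119]
side 1 6 [0.1044 0.1071 0.1117]
side -1 63 [-0.1136 -0.1103 -0.1057]
yellow [-0.06582348 -0.00301852  0.12662358] [[-0.07291632 -0.01755655  0.11846683]
 [-0.05569151  0.02811094  0.13143372]]
top 67 front [-0.0854 -0.0833 -0.081 ] [0.1057 0.1096 0.1141]
top 1 7 [0.1105 0.1209 0.1243]
top -1 47 [-0.1086 -0.1068 -0.1049]
yellow [-0.06610283 -0.01159052  0.12929488] [[-0.06819679 -0.01450388  0.12517646]
 [-0.05774132 -0.00807677  0.13291578]]
12.5 [0.52048092 0.06734299 0.13009142] -0.06049145286022386 0.025006026171145987 [-0.11598067  1.56631151  0.11673127]
{'clock': 12.6, 'joints': array([-0.63466923,  0.40127819,  0.48296605,  2.03929042, -0.26757625,
        0.75896539,  0.15875454]), 'qvel': array([ 0.00178821,  0.00085037,  0.00195338,  0.00498614, -0.00179623,
       -0.00119515,  0.00131239]), 'tau': array([ 9.45425523e-02, -4.27340019e+01,  6.15439653e+00, -2.13167256e+01,
        2.37220956e-02, -1.48519012e-01, -1.39156688e-02]), 'tcp_pos': array([0.52051028, 0.06720553, 0.13025641]), 'orientation': array([-0.11534444,  1.56582703,  0.11655977]), 'contact_force': array([-1.38523469,  1.28923286,  0.18307632]), 'moment': array([0.03142214, 0.0265057 , 0.01422739]), 'grip_width': 0.014885746230398827}
```

View pics/dr_side.png

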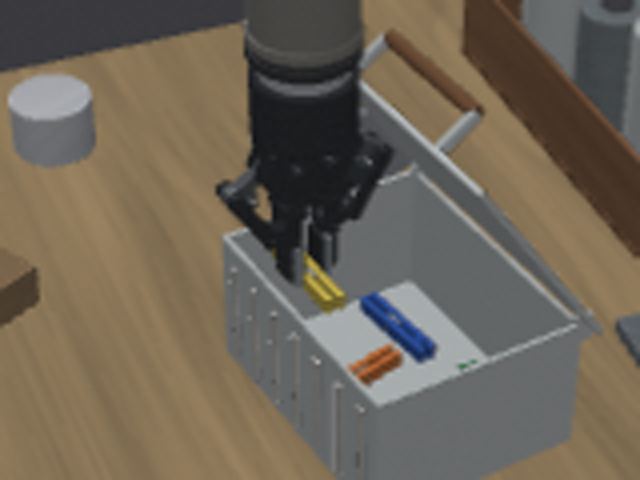

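The pin hangs over the basket interior, behind the front wall. I release it.

play_rows(
  plan=[
    [-0.4, 0, 0, 0, 0],
    [-0.4, 0, 0, 0, 0],
    [-0.4, 0, 0, 0, 0],
    [-0.4, 0, 0, 0.03, 0],
    [-0.4, -0.03, -0.0045, 0.06, 0],
    [-0.4, -0.07, -0.01, 0.07, 0],
    [-0.4, -0.1, -0.015, 0.08, 0],
  ],
)

```text
clock: 13.3
tcp_pos: [0.4184, 0.0513, 0.2095]
orientation: [-0.115, 1.567, 0.115]
contact_force: [-1.0, -0.2, 0.3]
grip_width: 0.0258
```

```bash
python3 w.py 2>/dev/null; python3 b.py|grep plane;  python3 v.py dr2 .53 .06 .1
```

```text
side 117 front [-0.0868 -0.0843 -0.0806] [0.1043 0.1076 0.1114]
side 1 54 [0.1025 0.1063 0.1154]
side -1 58 [-0.1131 -0.1103 -0.1052]
yellow [nan nan nan] [nan nan nan]
top 56 front [-0.0853 -0.0835 -0.081 ] [0.1048 0.1101 0.1146]
top 1 43 [0.1069 0.1089 0.1108]
top -1 43 [-0.1084 -0.1065 -0.1048]
yellow [nan nan nan] [nan nan nan]
13.4 [0.41690181 0.05099783 0.20973857] -0.1653339337744047 0.024066785195216482 [-0.11309851  1.56828619  0.11704669]
{'clock': 13.6, 'joints': array([-0.78515963,  0.08746401,  0.55343843,  2.18498448, -0.05923161,
        0.88179501, -0.04868611]), 'qvel': array([ 0.00510197,  0.01745869, -0.00319781, -0.00411696,  0.00042512,
        0.00145613, -0.00085993]), 'tau': array([-1.28312147e-02, -2.56979173e+01,  1.49429474e+00, -2.39334583e+01,
        1.92615087e-02,  3.18076776e-02, -8.50341949e-04]), 'tcp_pos': array([0.42089151, 0.05202664, 0.20925732]), 'orientation': array([-0.11552762,  1.56647348,  0.11548831]), 'contact_force': array([-0.33032137, -0.33114016, -0.39828658]), 'moment': array([-0.05649182, -0.07624911,  0.01236914]), 'grip_width': 0.02611305031697974}Traceback (most recent call last):
  File "b.py", line 9, in <module>
    i=1+np.argmax(st[1:,4]); mm=(lab==i)&(m>0)
        ~~~~~~~~~^^^^^^^^^^
    return _wrapfunc(a, 'argmax', axis=axis, out=out, **kwds)
    return bound(*args, **kwds)
ValueError: attempt to get argmax of an empty sequence
```

View pics/dr2_side.png

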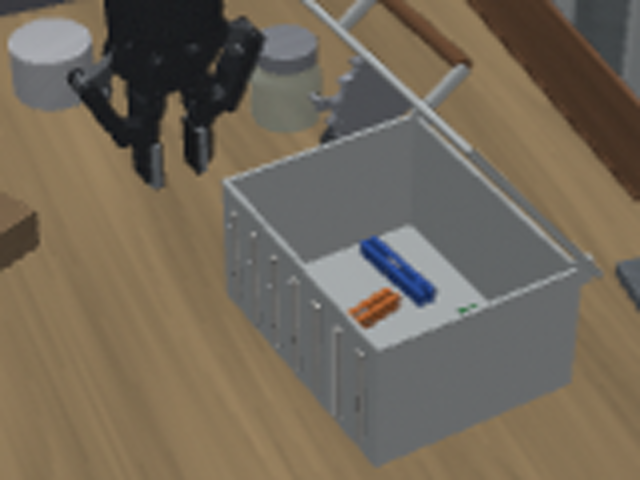

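The yellow pin is off the bench and hidden behind the front wall. I'll check it from the top camera once the arm has moved. On to the blue pin.

play_rows(
  plan=[
    [-0.4, 0, -0.045, 0, 0.1],
    [-0.3, 0.005, -0.09, 0, 0.2],
    [-0.2, 0.01, -0.135, 0, 0.3],
    [-0.1, 0.015, -0.18, 0, 0.4],
    [0, 0.02, -0.225, 0, 0.5],
    [0, 0.0225, -0.27, 0, 0.6],
    [0, 0.025, -0.315, 0, 0.7],
    [0, 0.0275, -0.36, -0.01, 0.74],
    [0, 0.0295, -0.402, -0.03, 0.74],
    [0, 0.0295, -0.402, -0.06, 0.74],
  ],
)

```text
clock: 14.6
tcp_pos: [0.4494, -0.359, 0.1492]
orientation: [-0.693, 1.461, 0.681]
contact_force: [-0.1, 0.4, -0.3]
grip_width: 0.0424
```

```bash
sed -i 's/"yellow":[^b]*"blue"/"blue"/' b.py; python3 w.py 2>/dev/null|grep -E "yell|^1"; python3 b.py|grep -E "plane|blue|tri"
```

```text
yellow [nan nan nan] [nan nan nan]
yellow [-0.06576561  0.01223842  0.01818463] [[-0.0673411  -0.00628748  0.01514064]
14.7 [ 0.44720723 -0.35054745  0.14484612] -0.19438902583125972 -0.377516386036699 [-0.68688112  1.46411154  0.69534256]
blue 212 rect 449.71429443359375 -353.5162048339844 20.217674255371094 77.19718170166016 50.443477630615234 mean [ 0.4497 -0.3541] yaw 140.7 z pct [0.0019 0.0102 0.0147] cloud med [ 0.4476 -0.3545  0.0102]
blue 29 rect 444.40802001953125 -339.22125244140625 4.856956481933594 50.451229095458984 51.35599899291992 mean [ 0.4471 -0.341 ] yaw 139.6 z pct [0.0036 0.0105 0.0169] cloud med [ 0.4474 -0.3418  0.0105]
tri (array([ 0.45126697, -0.3449609 , -0.00554613]), [np.float64(0.0030905911930289368), np.float64(0.003090591193028816)])Traceback (most recent call last):
  File "b.py", line 19, in <module>
    uv=[np.array(r.pinpoint(f,l)[0]["position"])*[560,420] for f in fs]
                 ~~~~~~~~~~~~~~~^^^
IndexError: list index out of range
```

View pics/pl_top.png

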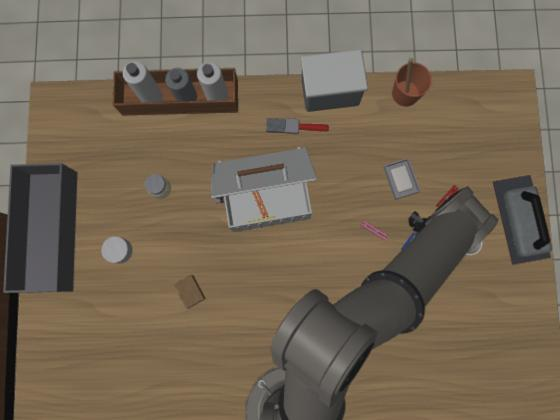

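The yellow pin lies in the basket at top pixel (262,218). Now down onto the blue pin.

play_rows(
  plan=[
    [0, 0.003, 0, -0.04, 0],
    [0, 0.003, 0, -0.08, 0],
    [0, 0.003, 0, -0.11, 0],
    [0, 0.003, 0, -0.125, 0],
    [0, 0.003, 0, -0.133, 0],
    [0, 0.003, 0, -0.133, 0],
    [0, 0.003, 0, -0.133, 0],
  ],
)

```text
clock: 15.55
tcp_pos: [0.4534, -0.3509, 0.0176]
orientation: [-0.694, 1.456, 0.691]
contact_force: [0.2, -0.2, 0.9]
grip_width: 0.043
```

```bash
python3 v.py pin2 .45 -.35 .01
```

```text
{'clock': 15.65, 'joints': array([ 0.19074713,  0.66703989,  0.47798576,  1.97705157, -0.51563389,
        0.61565066,  1.89699169]), 'qvel': array([ 0.00387096,  0.00246128, -0.00320681,  0.00314479, -0.00016285,
       -0.00201413,  0.00145578]), 'tau': array([-3.48130160e-02, -5.36253047e+01,  9.67613161e+00, -1.57908422e+01,
        9.64699168e-03,  5.45173563e-03, -4.07840358e-03]), 'tcp_pos': array([ 0.45333407, -0.35086074,  0.01752169]), 'orientation': array([-0.69406848,  1.45602421,  0.69066556]), 'contact_force': array([-0.82309564,  0.29876756,  0.34926044]), 'moment': array([0.07524822, 0.02455858, 0.04450002]), 'grip_width': 0.04268918055726216}
```

View pics/pin2_side.png

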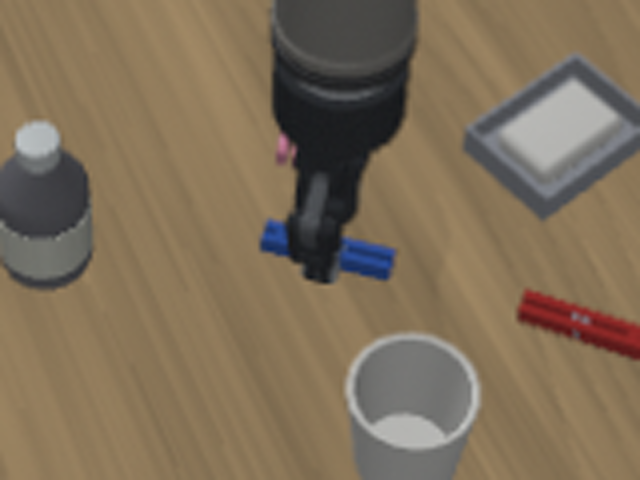

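play_rows(
  plan=[
    [0, -0.002, 0, -0.0055, 0],
    [-1, -0.002, 0, -0.0055, 0],
    [-1, -0.002, 0, -0.0055, 0],
    [-1, -0.002, 0, -0.0055, 0],
    [-1, -0.002, 0, -0.0055, 0],
    [-1, -0.002, 0, 0.03, 0],
    [-1, -0.002, 0, 0.07, 0],
    [-1, -0.002, 0, 0.12, 0],
    [-1, -0.002, 0, 0.165, 0],
    [-1, -0.002, 0, 0.165, 0],
  ],
  force=30,
)

```text
clock: 16.65
tcp_pos: [0.453, -0.353, 0.1871]
orientation: [-0.698, 1.451, 0.684]
contact_force: [-0.3, 0.3, -0.3]
grip_width: 0.015
```

```bash
python3 v.py pin2b .45 -.35 .15
```

```text
{'clock': 16.75, 'joints': array([ 0.04355154,  0.4307902 ,  0.66162881,  1.90064443, -0.33026177,
        0.91779447,  1.7514302 ]), 'qvel': array([ 0.01045365,  0.04060146, -0.02676197,  0.03699224, -0.00549634,
       -0.0044247 ,  0.00191992]), 'tau': array([ 1.75317354e-01, -4.64900172e+01,  9.40731168e+00, -2.50501817e+01,
        9.27104149e-02, -1.53046916e-02, -4.09876916e-02]), 'tcp_pos': array([ 0.4509778 , -0.35029322,  0.18205706]), 'orientation': array([-0.6937172 ,  1.45553934,  0.69128923]), 'contact_force': array([-0.10286739,  0.79483661, -0.79890061]), 'moment': array([ 0.00986382,  0.03637904, -0.02451545]), 'grip_width': 0.015356416106239789}
```

View pics/pin2b_side.png

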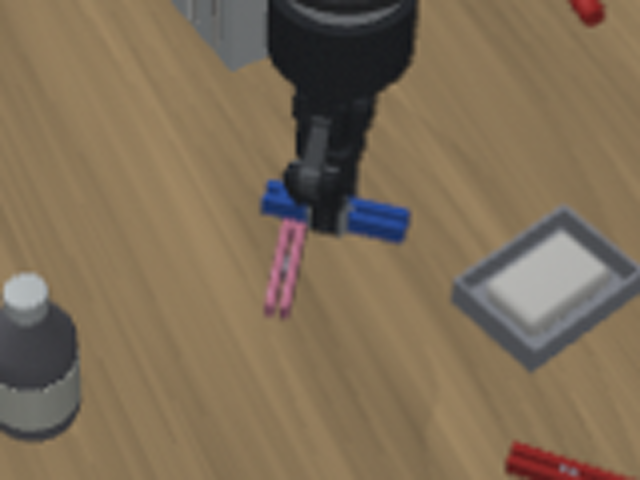

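The blue pin is held. Carrying it over.

play_rows(
  plan=[
    [-1, -0.01, 0.04, 0, -0.1],
    [-1, -0.02, 0.085, 0, -0.2],
    [-1, -0.025, 0.13, 0, -0.3],
    [-1, -0.025, 0.175, 0, -0.4],
    [-1, -0.025, 0.22, 0, -0.5],
    [-1, -0.02, 0.265, 0, -0.6],
    [-1, -0.01, 0.31, 0, -0.7],
    [-1, 0.005, 0.34, 0, -0.741],
    [-1, 0.009, 0.353, 0, -0.741],
    [-1, 0.009, 0.353, 0, -0.741],
  ],
)

```text
clock: 17.75
tcp_pos: [0.459, 0.0043, 0.18]
orientation: [-0.119, 1.57, 0.117]
contact_force: [-0.0, -0.3, 0.2]
grip_width: 0.0149
```

```bash
python3 w.py 2>/dev/null|tail -1
```

```text
17.85 [0.45829348 0.00136454 0.1803264 ] -0.1316936562871437 -0.031105109972422124 [-0.1149788   1.56978858  0.11328584]
```

play_rows(
  plan=[
    [-1, 0.025, 0.0037, 0, 0],
    [-1, 0.05, 0.0074, 0, 0],
    [-1, 0.071, 0.0105, 0, 0],
    [-1, 0.071, 0.0105, -0.025, 0],
    [-1, 0.071, 0.0105, -0.05, 0],
    [-1, 0.071, 0.0105, -0.05, 0],
    [-1, 0.071, 0.0105, -0.05, 0],
  ],
)

```text
clock: 18.55
tcp_pos: [0.5297, 0.0112, 0.1312]
orientation: [-0.113, 1.569, 0.112]
contact_force: [0.8, -0.6, -0.5]
grip_width: 0.0147
```

```bash
python3 w.py 2>/dev/null|tail -1; python3 v.py drb .53 .03 .15
```

```text
18.65 [0.53083264 0.01218761 0.13222818] -0.05836144203186931 -0.031064350358093736 [-0.11332397  1.56630755  0.11342085]
{'clock': 18.75, 'joints': array([-0.69272206,  0.45657328,  0.70596423,  2.03335419, -0.41385421,
        0.79285021,  0.40427805]), 'qvel': array([-0.00636431,  0.00164054, -0.00361342,  0.00330962, -0.00186667,
       -0.00062637,  0.00093677]), 'tau': array([-1.36049115e-01, -4.14346361e+01,  8.73914301e+00, -2.10157192e+01,
       -7.43156648e-02, -1.35257877e-01,  1.60049088e-02]), 'tcp_pos': array([0.53084094, 0.01280894, 0.13221132]), 'orientation': array([-0.11377427,  1.56609211,  0.1144129 ]), 'contact_force': array([-2.19164475, -0.46352907,  0.46981483]), 'moment': array([-0.0549853 ,  0.04994457, -0.03894129]), 'grip_width': 0.01517796123845713}
```

View pics/drb_side.png

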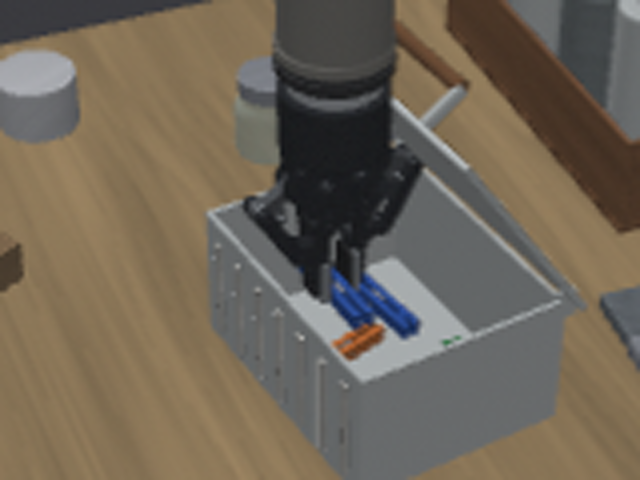

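The blue pin is over the basket floor. Releasing and backing off.

play_rows(
  plan=[
    [-0.4, 0, 0, 0, 0],
    [-0.4, 0, 0, 0, 0],
    [-0.4, 0, 0, 0, 0],
    [-0.4, 0, 0, 0.03, 0],
    [-0.4, -0.03, -0.0045, 0.06, 0],
    [-0.4, -0.07, -0.01, 0.07, 0],
    [-0.4, -0.1, -0.015, 0.08, 0],
    [-0.4, -0.1, -0.06, 0.08, 0],
    [-0.4, -0.1, -0.1, 0.08, 0],
    [-0.4, -0.1, -0.15, 0.08, 0],
  ],
)

```text
clock: 19.75
tcp_pos: [0.4309, -0.1363, 0.2116]
orientation: [-0.117, 1.565, 0.12]
contact_force: [1.8, 0.2, 0.4]
grip_width: 0.0255
```

```bash
cat > x.py <<'E'
from h import *
u=np.array([.989,.147]);v=np.array([-.147,.989]);c=np.array([.584,.0515])
import sys
for n in("side","top"):
    f=r.grab_frame(n); W=cloud(f); hsv=cv2.cvtColor(f["pixels"],cv2.COLOR_BGR2HSV)
    L=np.stack([(W[...,:2]-c)@u,(W[...,:2]-c)@v,W[...,2]],-1)
    box=(abs(L[...,0])<.1)&(abs(L[...,1])<.12)&(L[...,2]<.1)
    for nm,lo,hi in(("yellow",(22,120,60),(35,255,255)),("blue",(105,140,40),(125,255,255))):
        m=cv2.inRange(hsv,lo,hi)>0
        k,lab,st,ce=cv2.connectedComponentsWithStats((m).astype(np.uint8))
        for i in range(1,k):
            if st[i,4]>8: print(n,nm,st[i,4],ce[i].round(0),np.nanmedian(L[lab==i],0).round(3))
    # flap plane theta : points above .13 in flap region
    k=(L[...,2]>.135)&(L[...,2]<.265)&(abs(L[...,1])<.12)&(L[...,0]>-.04)&(L[...,0]<.085)
    B=f["pixels"].astype(int); k&=(abs(B[...,2]-B[...,0])<25)&(B.mean(-1)>110)
    P=L[k]
    if len(P)>50:
        A=np.c_[P[:,0],np.ones(len(P))]; s=np.linalg.lstsq(A,P[:,2],rcond=None)[0]
        for _ in range(5):
            e=abs(A@s-P[:,2])<.01; s=np.linalg.lstsq(A[e],P[e,2],rcond=None)[0]
        print(n,"theta",np.arctan(-s[0]),e.sum())
    p=f["pixels"]; a,b=proj(f,[.56,.05,.1]).astype(int)
    cv2.imwrite(f"pics/{sys.argv[1]}_{n}.png",cv2.resize(p[max(b-60,0):b+60,a-80:a+80],None,fx=4,fy=4,interpolation=cv2.INTER_CUBIC))
o=r.get_obs();t=o["tcp_pos"];print(o["clock"],t,(t[:2]-c)@u,(t[:2]-c)@v,o["orientation"],o["contact_force"],o["grip_width"])
E
python3 x.py chk
```

```text
side blue 92 [277. 205.] [0.033 0.046 0.013]
side theta 0.08003870221714234 63
top yellow 13 [267. 218.] [-0.065  0.01   0.02 ]
top blue 81 [281. 211.] [-0.052 -0.03   0.015]
top theta 0.9117191282896521 2316
19.85 [ 0.4298003  -0.1432277   0.21200198] -0.1811284777901166 -0.16991833902879813 [-0.10899598  1.56579131  0.10500197] [ 0.31752387  0.56092908 -0.35401676] 0.025385525988719248
```

View pics/chk_top.png

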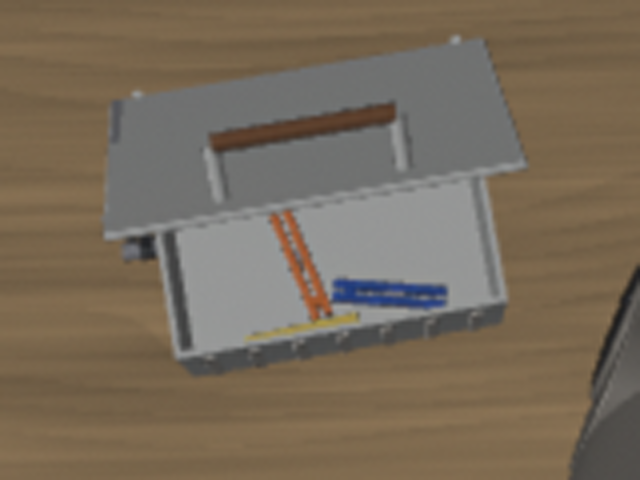

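View pics/chk_side.png

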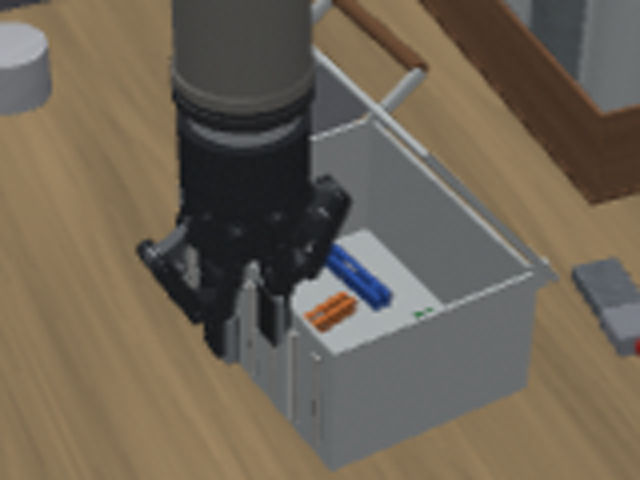

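Both pins are in the basket and the flap is still at 0.912 rad. Next I push the flap open from the front with the fingers shut, flat side towards the flap.

play_rows(
  plan=[
    [-1, 0, 0, 0.02, 0.15],
    [-1, 0, 0.02, 0.04, 0.3],
    [-1, 0.01, 0.04, 0.05, 0.45],
    [-1, 0.015, 0.06, 0.05, 0.59],
    [-1, 0.02, 0.08, 0.05, 0.73],
    [-1, 0.025, 0.1, 0.05, 0.87],
    [-1, 0.03, 0.12, 0.05, 1.01],
    [-1, 0.04, 0.14, 0.05, 1.15],
    [-1, 0.05, 0.16, 0.05, 1.29],
    [-1, 0.055, 0.18, 0.05, 1.43],
  ],
)

```text
clock: 20.85
tcp_pos: [0.486, 0.0447, 0.2612]
orientation: [-1.218, 1.203, 1.217]
contact_force: [0.8, 0.2, -0.1]
grip_width: -0.0
```

play_rows(
  plan=[
    [-1, 0, 0, 0, 0.14],
    [-1, 0, 0, 0, 0.14],
    [-1, 0, 0, 0, 0.14],
  ],
)

```text
clock: 21.15
tcp_pos: [0.4853, 0.0431, 0.2611]
orientation: [-1.312, 1.139, 1.312]
contact_force: [-0.4, -0.1, 0.9]
grip_width: 0.0004
```

```bash
python3 x.py pre
```

```text
side blue 104 [276. 204.] [0.032 0.05  0.013]
side theta 0.12542924754954782 81
top theta 0.91175621296572 1485
21.25 [0.48523282 0.04283883 0.2611302 ] -0.09895392956675078 0.005952879596719126 [-1.3126126   1.13876887  1.31272927] [0.339122   0.05547921 0.17095017] 0.00011382588980269541
```

View pics/pre_side.png

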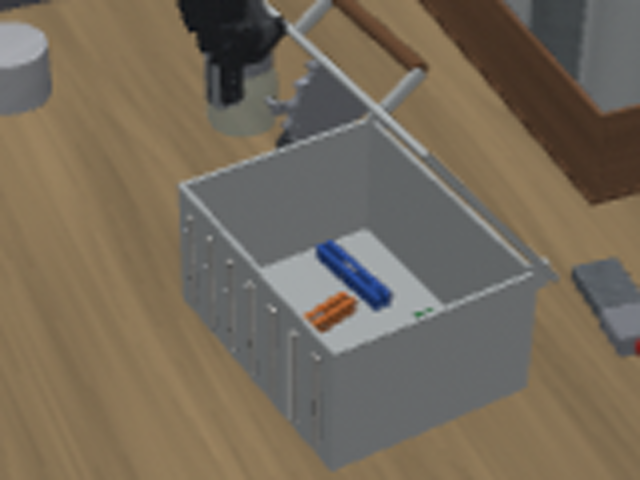

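play_rows(
  plan=[
    [-1, 0.015, 0.002, 0, 0],
    [-1, 0.03, 0.0045, 0, 0],
    [-1, 0.044, 0.0065, 0, 0],
    [-1, 0.054, 0.008, 0, 0],
    [-1, 0.064, 0.0095, 0, 0],
    [-1, 0.074, 0.011, 0, 0],
    [-1, 0.084, 0.0125, 0, 0],
    [-1, 0.092, 0.0135, 0, 0],
    [-1, 0.1, 0.015, 0, 0],
    [-1, 0.108, 0.016, 0, 0],
  ],
)

```text
clock: 22.25
tcp_pos: [0.5941, 0.0592, 0.2635]
orientation: [-1.314, 1.136, 1.315]
contact_force: [-16.4, 1.0, 35.9]
grip_width: 0.0001
```

```bash
sed -i 's/(L\[...,2\]<.265)/(L[...,2]<.31)/;s/abs(L\[...,1\])<.12)&(L\[...,0\]>-.04)/abs(L[...,1])<.12)\&(L[...,0]>-.06)/' x.py; python3 x.py psh
```

```text
side blue 104 [276. 204.] [0.033 0.049 0.013]
side theta 0.17342696013357642 102
top blue 71 [282. 211.] [-0.053 -0.032  0.016]
top theta 0.18492949359619879 133
22.35 [0.59597122 0.05948619 0.26434277] 0.013013506324278367 0.0061385750620631665 [-1.31634106  1.13251252  1.31198448] [-7.71812751 -0.49467397 18.65812886] 4.7558928988163184e-05
```

View pics/psh_side.png

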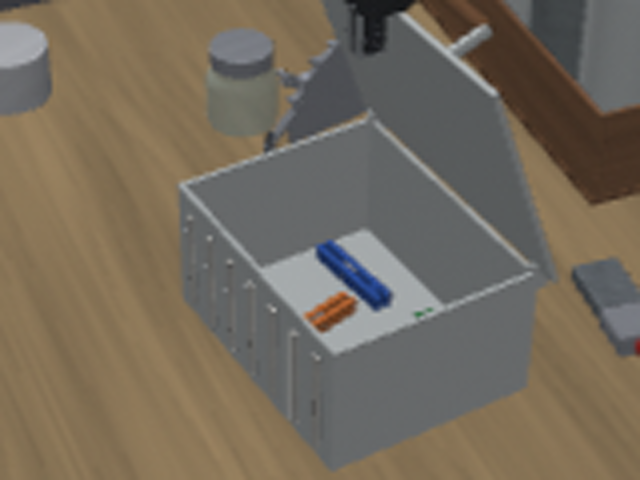

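The upward force of 36 N shows the flap edge catching under the finger base. I'll raise the tool a little and then continue.

play_rows(
  plan=[
    [-1, 0, 0, 0.008, 0],
    [-1, 0, 0, 0.014, 0],
    [-1, 0, 0, 0.02, 0],
    [-1, 0, 0, 0.02, 0],
  ],
)

```text
clock: 22.75
tcp_pos: [0.5938, 0.0593, 0.2818]
orientation: [-1.316, 1.136, 1.314]
contact_force: [-0.8, -0.3, 0.5]
grip_width: -0.0001
```

```bash
python3 x.py psh2|tail -1
```

```text
22.85 [0.59333615 0.05935662 0.28098688] 0.010388379498662689 0.006397787554785237 [-1.31538803  1.13691348  1.31545949] [-0.97967843  0.0731634   0.27483824] 5.252085835046057e-05
```

View pics/psh2_side.png

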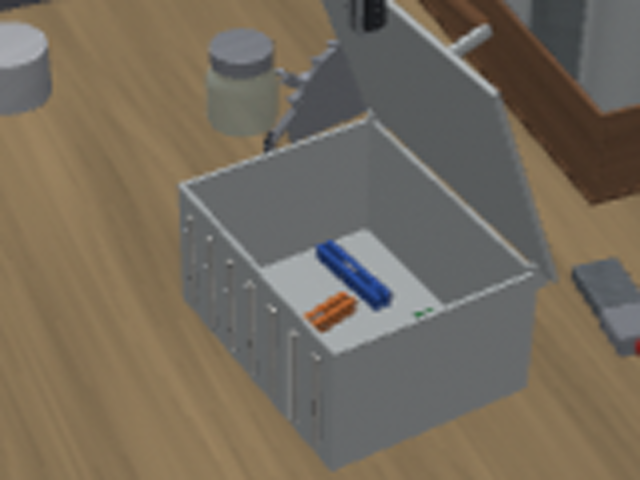

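play_rows(
  plan=[
    [-1, 0.006, 0.001, 0, 0],
    [-1, 0.012, 0.002, 0, 0],
    [-1, 0.018, 0.0027, 0, 0],
    [-1, 0.023, 0.0034, 0, 0],
    [-1, 0.028, 0.0042, 0, 0],
    [-1, 0.032, 0.0048, 0, 0],
    [-1, 0.032, 0.0048, 0, 0],
  ],
)

```text
clock: 23.55
tcp_pos: [0.626, 0.0642, 0.2809]
orientation: [-1.316, 1.137, 1.315]
contact_force: [-0.0, -0.1, -0.1]
grip_width: -0.0002
```

```bash
python3 x.py psh3|tail -1
```

```text
23.65 [0.62545235 0.06406131 0.28089202] 0.0428428824217051 0.006329640416678707 [-1.31532262  1.13716563  1.31525566] [0.09268056 0.33697694 0.8000227 ] -7.482861289768712e-05
```

View pics/psh3_side.png

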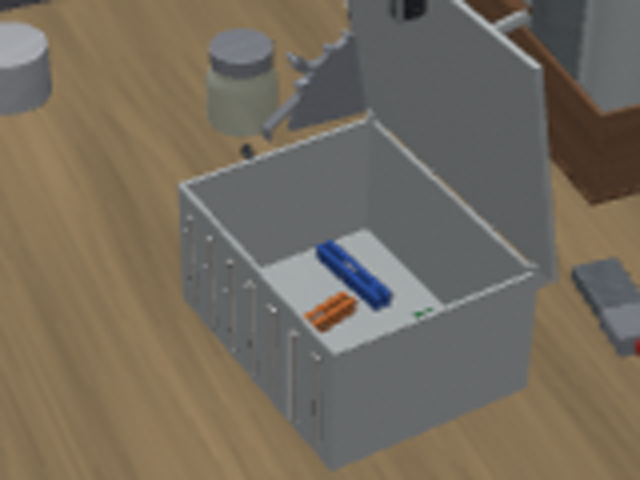

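The pawl is visibly tipped out of the teeth, at crop (275,100). I withdraw ahead of the sinking flap.

play_rows(
  plan=[
    [-1, -0.02, -0.003, 0.0, 0],
    [-1, -0.045, -0.007, 0.005, 0],
    [-1, -0.075, -0.011, 0.015, 0],
    [-1, -0.105, -0.016, 0.025, 0],
    [-1, -0.14, -0.021, 0.04, 0],
    [-1, -0.175, -0.026, 0.05, 0],
    [-1, -0.205, -0.06, 0.05, 0],
    [-1, -0.21, -0.1, 0.05, 0],
    [-1, -0.21, -0.14, 0.05, 0],
    [-1, -0.21, -0.18, 0.05, 0],
  ],
)

```text
clock: 24.65
tcp_pos: [0.4147, -0.1174, 0.3313]
orientation: [-1.315, 1.134, 1.315]
contact_force: [1.8, -0.4, 0.5]
grip_width: -0.0001
```

play_rows(
  plan=[
    [-1, 0, -0.04, 0, 0],
    [-1, 0, -0.08, 0, 0],
    [-1, 0, -0.1, 0, 0],
    [-1, 0, -0.1, 0, 0],
    [-1, 0, -0.1, 0, 0],
    [-1, 0, -0.1, 0, 0],
    [-1, 0, -0.1, 0, 0],
    [-1, 0, -0.1, 0, 0],
    [-1, 0, -0.1, 0, 0],
    [-1, 0, -0.1, 0, 0],
  ],
)

```text
clock: 25.65
tcp_pos: [0.4154, -0.2157, 0.3311]
orientation: [-1.316, 1.137, 1.316]
contact_force: [-0.4, -0.5, 0.4]
grip_width: -0.0001
```

play_rows(
  plan=[
    [-1, 0, 0, 0, 0],
    [-1, 0, 0, 0, 0],
    [-1, 0, 0, 0, 0],
    [-1, 0, 0, 0, 0],
    [-1, 0, 0, 0, 0],
    [-1, 0, 0, 0, 0],
    [-1, 0, 0, 0, 0],
    [-1, 0, 0, 0, 0],
    [-1, 0, 0, 0, 0],
    [-1, 0, 0, 0, 0],
  ],
)

```text
clock: 26.65
tcp_pos: [0.4154, -0.2159, 0.3311]
orientation: [-1.315, 1.137, 1.315]
contact_force: [-0.7, 0.4, -0.7]
grip_width: -0.0
```

```bash
python3 x.py end; sed -i 's/^for l in.*/for l in []:/' b.py; python3 b.py|grep plane
```

```text
side blue 104 [276. 204.] [0.033 0.049 0.013]
side theta -0.10827228953333941 91
top yellow 14 [267. 218.] [-0.066  0.008  0.018]
top blue 78 [281. 211.] [-0.052 -0.03   0.016]
top theta 0.9042281104859563 2534
26.75 [ 0.41536928 -0.21592316  0.33104045] -0.20608698560937455 -0.23969278735088811 [-1.31530596  1.13700352  1.31539201] [0.0259804  0.09203764 0.27118484] -6.250307847429115e-05
side plane [0.61697613 0.13729584 0.14844827] [-0.29704808  0.6691932   0.68113354] theta 0.8214865882251665 yawn 113.93594999158873 9 10 [ 0.55875364 -0.00403495  0.10994942] [0.64137993 0.18429057 0.25913149]
top plane [0.60596468 0.0562867  0.19779091] [0.76224188 0.11361933 0.63724247] theta 0.8798815009845998 yawn 8.478052982995449 3080 3429 [ 0.53449853 -0.0730667   0.1138305 ] [0.68542365 0.18562589 0.27118461]
```

View pics/end_side.png

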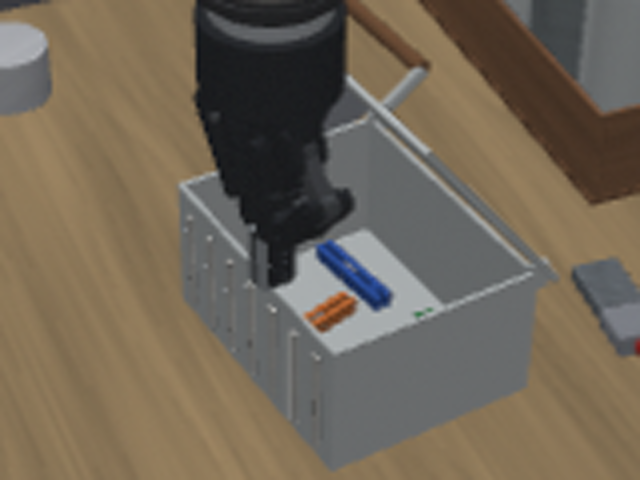

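View pics/end_top.png

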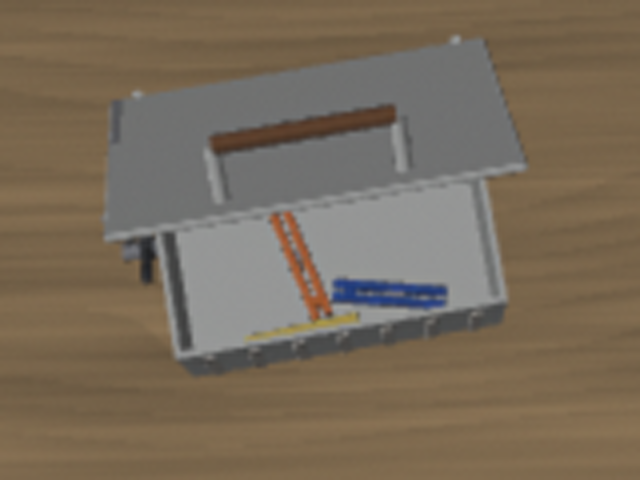

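The pawl is still out and the flap is sinking slowly, so I wait.

play_rows(
  plan=[
    [-1, 0, 0, 0, 0],
    [-1, 0, 0, 0, 0],
    [-1, 0, 0, 0, 0],
    [-1, 0, 0, 0, 0],
    [-1, 0, 0, 0, 0],
    [-1, 0, 0, 0, 0],
    [-1, 0, 0, 0, 0],
    [-1, 0, 0, 0, 0],
    [-1, 0, 0, 0, 0],
    [-1, 0, 0, 0, 0],
  ],
)

```text
clock: 27.95
tcp_pos: [0.4154, -0.2159, 0.331]
orientation: [-1.315, 1.137, 1.315]
contact_force: [0.3, -0.7, 0.0]
grip_width: 0.0002
```

```bash
python3 b.py|grep plane
```

```text
side plane [0.60758676 0.01455129 0.15097624] [0.43592067 0.06779155 0.89742826] theta 0.4568913243387209 yawn 8.83946186981436 1218 1245 [ 0.48293199 -0.08681774  0.11373564] [0.68757527 0.17660417 0.20250643]
top plane [0.58390746 0.05286611 0.1581955 ] [0.42154766 0.06280462 0.90462874] theta 0.44028850971021893 yawn 8.473927293796608 5140 5942 [ 0.48172494 -0.08193889  0.11147658] [0.68938426 0.18442116 0.20260333]
```

play_rows(
  plan=[
    [-1, 0, 0, 0, 0],
    [-1, 0, 0, 0, 0],
    [-1, 0, 0, 0, 0],
    [-1, 0, 0, 0, 0],
    [-1, 0, 0, 0, 0],
    [-1, 0, 0, 0, 0],
    [-1, 0, 0, 0, 0],
    [-1, 0, 0, 0, 0],
    [-1, 0, 0, 0, 0],
    [-1, 0, 0, 0, 0],
  ],
)

```text
clock: 29.15
tcp_pos: [0.4154, -0.2159, 0.3311]
orientation: [-1.315, 1.137, 1.315]
contact_force: [-0.2, 1.2, -0.2]
grip_width: -0.0001
```

```bash
python3 x.py e3|tail -1;python3 b.py|grep plane
```

```text
29.25 [ 0.41537215 -0.21590643  0.33105429] -0.2060816924248681 -0.23967666361493772 [-1.31532347  1.13692128  1.31540166] [-0.28684743 -0.75925591  0.06907671] -4.364202628504785e-05Traceback (most recent call last):
  File "b.py", line 9, in <module>
    i=1+np.argmax(st[1:,4]); mm=(lab==i)&(m>0)
        ~~~~~~~~~^^^^^^^^^^
    return _wrapfunc(a, 'argmax', axis=axis, out=out, **kwds)
    return bound(*args, **kwds)
ValueError: attempt to get argmax of an empty sequence
```

View pics/e3_side.png

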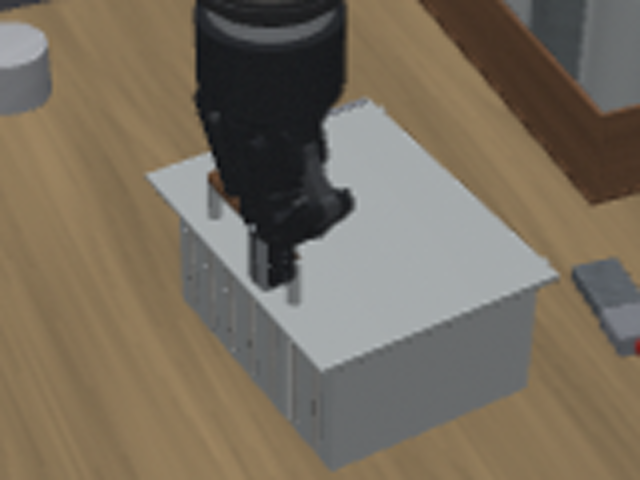

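Looks closed. I'll wait a little longer, then measure the angle.

play_rows(
  plan=[
    [-1, 0, 0, 0, 0],
    [-1, 0, 0, 0, 0],
    [-1, 0, 0, 0, 0],
    [-1, 0, 0, 0, 0],
    [-1, 0, 0, 0, 0],
    [-1, 0, 0, 0, 0],
    [-1, 0, 0, 0, 0],
    [-1, 0, 0, 0, 0],
    [-1, 0, 0, 0, 0],
    [-1, 0, 0, 0, 0],
  ],
)

```text
clock: 30.35
tcp_pos: [0.4154, -0.2159, 0.3311]
orientation: [-1.315, 1.137, 1.315]
contact_force: [0.2, -0.1, 1.1]
grip_width: -0.0002
```

```bash
sed -i 's/^for nm,(lo.*/for nm,(lo,hi) in {}.items():/' b.py; python3 b.py|grep plane; python3 a.py | grep -E "^(soap|jar|bottle|tin|cup|brush)"; python3 v.py fin
```

```text
side plane [0.58923272 0.01785163 0.1160225 ] [ 6.86006010e-04 -2.44799256e-04  9.99999735e-01] theta 0.0007283756007061326 yawn -19.638793985340318 2254 2431 [ 0.46988762 -0.08553817  0.11185257] [0.68623315 0.17956131 0.1201306 ]
top plane [0.57905818 0.05103812 0.11671361] [ 1.38282093e-04 -6.26223439e-04  9.99999794e-01] theta 0.0006413094334933202 yawn -77.54782509321792 5438 6793 [ 0.46515665 -0.0828942   0.11251088] [0.69002177 0.18529578 0.12077897]
soap_dish 0.6 [352.9 311.5] [ 0.618 -0.354  0.019]
soap_dish 0.52 [304.4 181.8] [0.748 0.188 0.003]
jar 0.46 [303.9 183.3] [0.673 0.052 0.116]
bottle 0.37 [247.6 192.5] [0.504 0.074 0.115]
tin 0.71 [244.  203.3] [0.493 0.076 0.077]
tin 0.6 [194.1 158.3] [0.443 0.429 0.021]
soap_box 0.73 [169.1 202.3] [0.303 0.224 0.026]
brush 0.84 [346.8 224.5] [ 0.774 -0.051  0.004]
soap_dish 0.9 [400.4 179. ] [ 0.619 -0.326  0.021]
jar 0.84 [160.7 187.6] [0.601 0.336 0.073]
tin 0.72 [460.9 244.4] [ 0.432 -0.489  0.002]
tin 0.69 [118.3 251. ] [0.433 0.455 0.049]
tin 0.45 [297.7 124.5] [ 0.786 -0.041  0.017]
cup 0.92 [461.7 246.1] [ 0.427 -0.491  0.003]
soap_box 0.95 [194.  290.4] [0.323 0.252 0.033]
brush 0.97 [295.1 126.8] [ 0.779 -0.034  0.018]
{'clock': 31.95, 'joints': array([-0.65991584,  0.00871429,  1.04447495,  1.95498812, -0.00814002,
        1.18228996,  2.10364676]), 'qvel': array([ 5.58255453e-04, -6.86396835e-04,  6.77612030e-04, -6.41817619e-05,
        6.42709380e-04, -7.01090757e-04,  2.19195590e-04]), 'tau': array([ 1.63992154e-04, -1.27268967e+01,  2.30726888e-01, -2.91016746e+01,
        1.30672072e-02,  1.39074098e-03, -7.89540559e-05]), 'tcp_pos': array([ 0.41536844, -0.21592741,  0.33105724]), 'orientation': array([-1.31533498,  1.13700778,  1.31541901]), 'contact_force': array([-0.48868264,  0.70868268,  0.09696099]), 'moment': array([0.00190422, 0.02102773, 0.04212986]), 'grip_width': -0.000177690475038348}
```

View pics/fin_side.png

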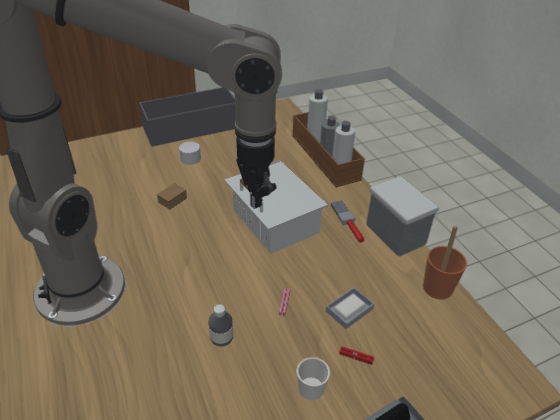

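The flap is closed at 0.001 rad, the bystanders are in place, and the arm is clear. I hand in.

```bash
python3 -c "
from bench import r
print(r.hand_in())"
```

```text
the job is handed in; nothing more can be done
None
```

The job is done and handed in at about 32 s on the robot's clock; no verdict is reported.

**What I did:**
1. I raised the flap by its bar from the 0.19 notch and let go. It then measured 0.912–0.915 rad.
2. I dropped the yellow and blue pins into the basket just behind its front wall, leaving the pink and red look-alikes alone.
3. I pushed the flap past its top with the shut fingers; the pawl was visibly tipped out in the picture.
4. I withdrew and let the flap sink shut by itself.

**Last checks:**
- **Flap:** it measured about 0.001 rad in both views.
- **Pins:** both were last seen inside the basket just before the flap closed. Yellow was at x −66 mm, y +8 mm and blue at x −52 mm, y −30 mm in the basket's axes. They cannot be seen under the closed flap.
- **Bystanders:** those the networks found again were within about 10 mm of where they started. The last network pass gave no usable bottle position, but it stands in the same place in the final side picture.
- **Arm:** it was clear of everything and held nothing.

**What did not go smoothly:**
- While I raised the flap by its bar, the tool briefly read 31 N, because my arc was slightly off.
- During the push, the flap's edge caught under the base of the fingers and the tool read 36 N upward, close to the 40 N limit for the gripper's body. I raised the tool and the force dropped to zero.
- The side view gave no good flap angle while the flap stood open, so I relied on the top view there.
- I did not measure the flap's closing speed as it reached the bottom.

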